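# Centre-punch key blanks and put them away

## Task

Fold the lid of the black case up until it stands upright, and let go of it. Then, one brass key blank at a time from the longest to the shortest, slide the blank along the press bed until its black mark is right under the punch tip, push the knob down so that the punch bears on the mark, and lay the punched blank in the case. When every blank there is has been punched and is in the case, fold the lid fully shut; do not disturb the mouthpiece, the tape ring or the oil bottle.

Things in the scene. Friction and masses are not known exactly. Their poses are not given: they have to be found in the camera images.
- blank_long: the longest brass key blank: round cup 30 mm across, flat arm 12 mm wide along -x, all 10 mm thick; 130 mm from cup centre to the arm's free end. Its mark is a black dot 9 mm across at the centre of the cup's top. Origin: underside of the cup, straight below the mark; z up through the mark. About 185 g. May be absent.
- blank_mid: the middle brass key blank: round cup 30 mm across, flat arm 12 mm wide along -x, all 10 mm thick; 110 mm from cup centre to the arm's free end. Its mark is a black dot 9 mm across at the centre of the cup's top. Origin: underside of the cup, straight below the mark; z up through the mark. About 164 g. May be absent.
- blank_short: the shortest brass key blank: round cup 30 mm across, flat arm 12 mm wide along -x, all 10 mm thick; 90 mm from cup centre to the arm's free end. Its mark is a black dot 9 mm across at the centre of the cup's top. Origin: underside of the cup, straight below the mark; z up through the mark. About 144 g. May be absent.
- board: black rubber layout pad, fixed, 210 x 270 x 5 mm, on which the blanks lie at the start side by side, cups away from the robot. Origin: centre of its underside
- press: punch press, fixed. Origin: underside of its steel bed, straight below the tip. Bed 12 mm thick, x -120 to 70, y -65 to 105 mm. Column on the +y side (y 60 to 105, x +-28, to z 130 mm), head over the tip (x -25 to +25, y -5 to +85, z 75 to 138 mm), so work slides in along +x. A bar 14 mm high across the bed at x 23 mm (8 mm past an aligned cup) is a safety stop.
- punch_tip (a point): lower point of the punch (2.5 mm radius flat end, 12 mm thick shank). At rest it is 22 mm above the bed; moves down with the ram. Its axes are those of the press
- knob_top (a point): centre of the top of the black mushroom knob on the ram, 42 mm across, 185 mm above the bench at rest, straight above the punch tip; pushed straight down it lowers the punch
- ram (a joint): travel of the punch in m, 0 up to 0.020 fully down; a spring lifts it (about 4 N to start, 6.5 N at 12 mm, 8.5 N at 20 mm). The tip meets a blank lying on the bed at 0.012
- case: black open case with a red lining, fixed, outer 175 (x) x 210 (y) x 50 mm, walls and floor 5 mm (inner floor at z 5 mm, 165 x 200 mm). Origin: centre of its underside; the lid's hinge is along y on the +x rim, its handle side is -x
- lid (a joint): angle in rad of the case's lid: 0 shut, 1.57 upright, 1.9 the stop. Stiff hinge: the lid stays where it is left (0.5 N m friction; about 4 N at the handle)
- lid_bar (a point): middle of the lid's steel handle bar, 10 mm thick, 72 mm free length parallel to the hinge, 35 mm beyond the lid's edge (30 mm gap between bar and edge) and 210 mm from the hinge. When shut it is 54 mm above the bench, in front of the case
- lid_hinge (a point): middle of the lid's hinge line, at the case's +x rim, 50 mm above the bench; the lid (8 mm thick) turns about the case's y axis. In the hinge's own frame the bar lies 210 mm along -x and 4 mm along z
- mouthpiece: black mouthpiece standing on end, 29 mm wide, 82 mm tall, bystander. Origin: centre of its foot
- tape: white tape ring lying flat, 54 mm across, 12 mm high, bystander. Origin: centre of its underside
- oil: small amber oil bottle, 40 mm wide, 100 mm tall, bystander. Origin: centre of its foot
Mind the look-alikes: they are no part of the job. Leave any red look-alike of the blank_short alone.

How it is judged (in metres and radians):
On the way, in this order (a step that is already met when the one before it is completed fails the run):
1. the lid stands upright (within 10 degrees) and has been let go (value of joint lid between 1.396 and 1.745 rad and distance between the grasp point and lid_bar above 0.05 m), for 0.2 s.
2. the longest blank is punched: lying on the bed, punch pressed down onto it, tip within its dot (4.5 mm of the centre) (horizontal distance between blank_long and punch_tip below 0.0045 m and z of blank_long in the frame of punch_tip above -0.012 m and height (world z) of blank_long below 0.016 m and angle between blank_long's own z axis and vertical below 0.1 rad), for 0.1 s.
3. the middle blank is punched: lying on the bed, punch pressed down onto it, tip within its dot (4.5 mm of the centre) (horizontal distance between blank_mid and punch_tip below 0.0045 m and z of blank_mid in the frame of punch_tip above -0.012 m and height (world z) of blank_mid below 0.016 m and angle between blank_mid's own z axis and vertical below 0.1 rad), for 0.1 s.
4. the shortest blank is punched: lying on the bed, punch pressed down onto it, tip within its dot (4.5 mm of the centre) (horizontal distance between blank_short and punch_tip below 0.0045 m and z of blank_short in the frame of punch_tip above -0.012 m and height (world z) of blank_short below 0.016 m and angle between blank_short's own z axis and vertical below 0.1 rad), for 0.1 s.
At the end, for the whole second after the job is handed in: Every blank that is present lies at rest inside the case (cup within the walls and below the rim) and the lid is shut (under 0.05 rad) (value of joint lid below 0.05 rad and x of blank_long in the frame of case between -0.083 and 0.083 m and y of blank_long in the frame of case between -0.1 and 0.1 m and z of blank_long in the frame of case between 0 and 0.04 m and linear speed of each of blank_long, blank_mid, blank_short below 0.02 m/s and x of blank_mid in the frame of case between -0.083 and 0.083 m and y of blank_mid in the frame of case between -0.1 and 0.1 m and z of blank_mid in the frame of case between 0 and 0.04 m and x of blank_short in the frame of case between -0.083 and 0.083 m and y of blank_short in the frame of case between -0.1 and 0.1 m and z of blank_short in the frame of case between 0 and 0.04 m); the robot touches nothing.
It fails at once if a bystander (mouthpiece, tape ring, oil bottle) is moved more than 20 mm (distance of any of mouthpiece, tape, oil from where it was at the start of the episode above 0.02 m).
Of blank_long, blank_mid, blank_short only 2 to 3 are there at a start; the rules pass over those that are not, and their reading is None.
At some moment in a run one of blank_long, blank_mid, blank_short may be knocked a few centimetres aside while the robot is not near it.
Once in a run the grip may slacken for a moment while it holds something.
It also fails if it takes over 210 s, if anything falls off the work surface, if the arm or the gripper's body presses on something with over 40 N, if the wrist force passes 120 N, or if a joint passes its speed limit or range.

## Robot

A 6-joint arm with a two-finger parallel gripper is mounted at the origin on the work surface. World frame = base frame: x ahead of the robot, y to its left, z up, the work surface at z = 0. Lengths are in mm, angles in rad, forces in N, time in s.
With the tool pointing down it reaches from about 350 to 775 mm from the base axis. Payload 7.3 kg.
Tool frame: the origin (TCP) lies at the centre of the arm's flange, where the gripper is bolted on; the fingertips stand 178 mm ahead of it and the grasp point (between the pads) lies 159 mm ahead of it; z points along the fingers, y is the line along which they close (so a half turn about z gives the same grasp; the last joint's range is limited). The gripper opens to 92 mm and grips with 3 to 60 N. Pads are 19 mm wide; open, the fingers measure 130 mm over their backs; the gripper's body (75 mm by 190 mm) begins 47 mm behind the grasp point.
Start: joints at [1.029, 0.342, 1.524, -0, 1.275, -0.146], TCP at [202.391, 484.423, 404.741] pointing down, gripper open.
Joint ranges: [-2.53, 2.53], [-0.77, 2.02], [0.04, 2.7], [-1, 4.14], [0.28, 2.66], [-3.11, 3.11]. Speed limits (rad/s): [2.57, 2.57, 3.14, 3.14, 3.14, 3.14].

## Interface

Orientations are given as [roll, pitch, yaw] about the fixed x, y, z axes, in that order (R = Rz(yaw) Ry(pitch) Rx(roll)).
In Python, from plant import * gives the robot as it stands. The module is installed in compiled form; this text tells all that it offers.
- The arm moves only by the shell command python3 -m inch 'ROWS'. ROWS is JSON, a list of rows, each a list of 5 numbers: the shift along the tool's x, y, z in m, then the turn about the tool's z in rad, then the opening, from 0 (shut) to 1 (fully open). In form: [[tx, ty, tz, spin, claw], ...]. A call has 1 to 8 rows; each row is the pose to reach, as a shift and turn from the pose commanded when the call began, along the tool's axes at that moment; what a row does not reach only later rows make up. A row lasts 1/12 s, in which the tool goes at most 41.7 mm and 7.16 degrees, less where a joint would pass 70% of its speed; a pose out of reach is approached as far as the arm can. A call with a gripper value outside its range is refused whole. The fingers move at their own pace and stop on an object; the grip force is fixed at half the most. Time passes only in rows, so rows that repeat a pose let the fingers close. It gives the time, the measured TCP pose, the force, the opening and the grip force at its end, in the units of the state.
- get_obs(): the state, without advancing time (a new reading comes with each control period).
- capture(name): name is "scene" or "side" or "wrist"; returns a dict with "color" (400x640x3 uint8, red, green, blue), "intrinsics" (3x3 intrinsics, pixels), "pose" (4x4, takes a point from camera to world coordinates). Camera axes: x right, y down, z forward; pixel columns grow to the right and rows downward; lengths in mm; the calibration is good to about 2 mm. A picture is of the moment at which its call begins. There is no depth.
- close_job(): hands the job in; it is judged then, once.
Trained networks look in a picture, given as the dict that the camera call returned (one of the last four; its "shot" number tells which), for a name from the list of things; names that differ only in an ending like _2 or _b are one class to them, and where a whole thing is asked for, a point or a joint stands for the part that bears it (a point fixed in the world has none). Each returns a list of dicts, best first, with "conf" (0 to 1); they miss things now and then, are a little off and sometimes report something else, mostly with a low value. They report only what shows in the picture. A call takes as long as a camera call. They do not tell look-alikes from the thing itself.
- look_for(picture, target): "rect" ([centre column, centre row, width, height] in pixels, round what is visible of it).
- trace(picture, target): "pixels" (400x640 bool, what is visible of it) and "rect" ([centre column, centre row, width, height] in pixels, round what is visible of it).
- tip_of(picture, target): "centre" ([column, row] in pixels: a listed point, or the origin of a listed thing).
The state is a dict: "time": time; "joint_positions": joint angles; "dq": joint speeds; "tau": joint torques, N m; "tool_pos": TCP position; "tcp_rot": TCP orientation; "contact_force": force on the tool from outside, world axes, zero at the start; "moment": the same for the moment, N m; "grip_width": finger opening in mm; "finger_force": force on a finger pad.
Only numpy, scipy, OpenCV 4.12 (cv2) and the standard library are available. Lean on these libraries where they do the work, as an engineer would, in place of code of your own. Each camera call takes 0.05 s, during which the arm holds its last target. There are 200 camera calls.

## Working session

There is one attempt and no reset: what is moved stays moved. The work goes in short steps, Python scripts to look and compute and a shell command to move; the robot and the scene stay as the last step left them, time stands still between calls to the robot, and variables do not carry over. Pictures are saved under pics/ and viewed, at most 14 in all, crops included, and the job is handed in when it is done.

```bash
mkdir -p pics; cat > h.py <<'E'
from plant import *
import numpy as np, cv2, json
from scipy.spatial.transform import Rotation as R
def ray(p,px):
    K=np.array(p['intrinsics']);T=np.array(p['pose'])
    d=T[:3,:3]@np.linalg.inv(K)@np.array([px[0],px[1],1.]);return T[:3,3],d
def at(p,px,z):
    o,d=ray(p,px);return (o+d*(z-o[2])/d[2]).round(1)
def save(p,n,crop=None,s=1):
    im=p['color'][:,:,::-1]
    if crop: im=im[crop[1]:crop[3],crop[0]:crop[2]]
    cv2.imwrite('pics/'+n,cv2.resize(im,None,fx=s,fy=s,interpolation=cv2.INTER_CUBIC))
def proj(p,X):
    T=np.linalg.inv(np.array(p['pose']));c=T[:3,:3]@np.array(X,float)+T[:3,3];u=np.array(p['intrinsics'])@c;return (u[:2]/u[2]).round(1)
def Rt():
    o=get_obs();return np.array(o['tool_pos']),R.from_euler('xyz',o['tcp_rot']).as_matrix(),o
E
python3 - <<'E'
from h import *
for n in ['scene','side']:
    p=capture(n);save(p,n+'0.png',s=1.25)
    print(n,np.array(p['pose']).round(2).tolist(),np.array(p['intrinsics']).round(1).tolist())
    for t,z in [('blank_long',15),('blank_mid',15),('blank_short',15),('knob_top',185),('punch_tip',34),('lid_bar',54),('lid_hinge',50),('mouthpiece',0),('tape',0),('oil',0),('press',0),('case',0),('board',0)]:
        r=tip_of(p,t);print(t,[(round(q['conf'],2),np.round(q['centre']).tolist(),at(p,q['centre'],z).tolist()) for q in r[:4]])
print(get_obs())
E
```

```text
scene [[0.09, 0.53, -0.84, 1643.59], [1.0, -0.03, 0.08, -114.51], [0.01, -0.85, -0.53, 816.57], [0.0, 0.0, 0.0, 1.0]] [[429.9, 0.0, 312.8], [0.0, 429.9, 199.2], [0.0, 0.0, 1.0]]
blank_long [(0.71, [282.0, 228.0], [535.8, -102.9, 15.0]), (0.5, [340.0, 231.0], [564.5, 77.1, 15.0])]
blank_mid []
blank_short [(0.74, [246.0, 266.0], [707.6, -210.7, 15.0]), (0.62, [141.0, 251.0], [623.0, -516.8, 15.0]), (0.42, [284.0, 228.0], [536.6, -99.1, 15.0]), (0.37, [406.0, 234.0], [595.0, 281.0, 15.0])]
knob_top [(0.74, [417.0, 184.0], [572.8, 298.7, 185.0])]
punch_tip [(0.67, [417.0, 186.0], [333.1, 390.1, 34.0]), (0.66, [407.0, 227.0], [580.0, 285.2, 34.0])]
lid_bar [(0.72, [230.0, 180.0], [285.5, -281.5, 54.0])]
lid_hinge [(0.62, [214.0, 234.0], [598.5, -305.7, 50.0])]
mouthpiece [(0.57, [404.0, 238.0], [595.0, 277.2, 0.0]), (0.46, [292.0, 274.0], [737.0, -80.8, 0.0])]
tape [(0.51, [341.0, 275.0], [750.2, 54.1, 0.0])]
oil [(0.72, [459.0, 219.0], [501.3, 490.0, 0.0])]
press [(0.58, [408.0, 238.0], [593.3, 290.2, 0.0]), (0.42, [313.0, 220.0], [474.4, 0.3, 0.0])]
case [(0.58, [211.0, 234.0], [534.5,
[... 1330 characters left out ...]
: 1.4, 'joint_positions': array([ 1.02899519e+00,  3.42034324e-01,  1.52407993e+00,  2.42940716e-05,
        1.27537715e+00, -1.45988435e-01]), 'dq': array([-4.76093309e-04,  1.68144290e-04,  7.91882576e-05,  1.85374609e-03,
       -1.58998416e-03, -3.91184065e-04]), 'tau': array([ 3.37549554e-04, -4.31133664e+01, -2.44477397e+01,  7.20434706e-02,
        4.83814557e-02, -2.55042136e-05]), 'tool_pos': array([202.39840843, 484.43689223, 404.72969764]), 'tcp_rot': array([ 3.14148910e+00, -8.26637752e-06,  2.74577288e+00]), 'contact_force': array([-0.36711252, -0.12582597, -0.30336817]), 'moment': array([0.01730061, 0.01450098, 0.00597654]), 'finger_force': 0.0, 'grip_width': 92.09239274297846}
```

View pics/scene0.png

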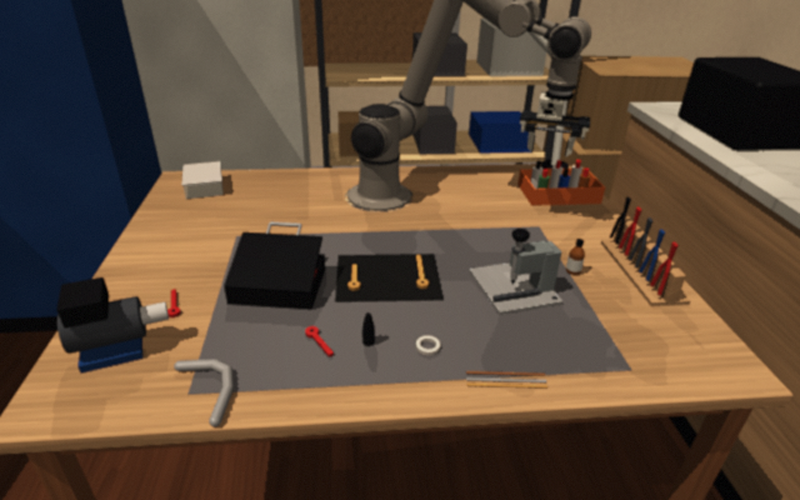

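View pics/side0.png

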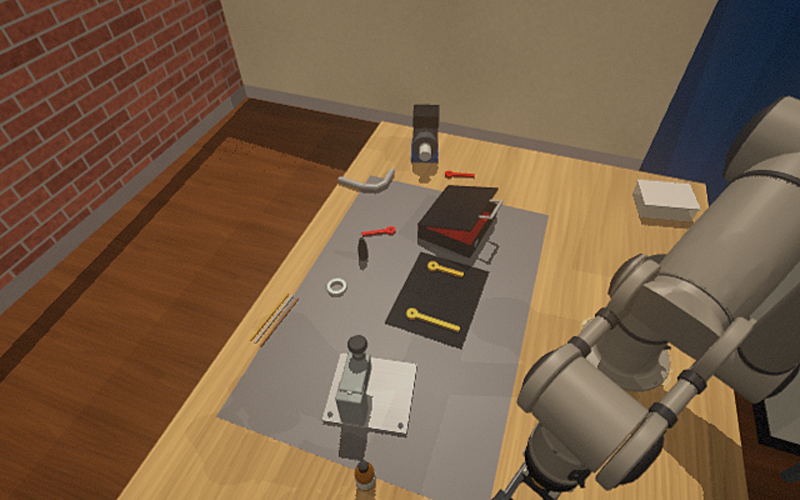

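The scene shows two brass blanks lying on the pad, with cups at scene px ~(282,228) and (340,231) and side px ~(344,217) and (328,255). The red look-alikes are at scene px (141,245) and (255,272). The lid is ajar, with its bar at scene px (228,180). The mouthpiece is at (294,263) and the tape ring at (341,275). The candidates for the first blank are the two brass ones, and measured length will decide between them.

```bash
cat >> h.py <<'E'
def tri(a,pa,b,pb):
    o1,d1=ray(a,pa);o2,d2=ray(b,pb);d1=d1/np.linalg.norm(d1);d2=d2/np.linalg.norm(d2)
    s=np.linalg.lstsq(np.c_[d1,-d2],o2-o1,rcond=None)[0];x=o1+s[0]*d1;y=o2+s[1]*d2
    return ((x+y)/2).round(1),round(float(np.linalg.norm(x-y)),1)
def brass(p,z=15):
    hsv=cv2.cvtColor(p['color'],cv2.COLOR_RGB2HSV)
    m=cv2.inRange(hsv,(15,110,90),(32,255,255))
    n,l,s,c=cv2.connectedComponentsWithStats(m);out=[]
    for i in range(1,n):
        if s[i,4]<60: continue
        ys,xs=np.nonzero(l==i);P=np.array([at(p,(x,y),z)[:2] for x,y in zip(xs,ys)])
        out.append((s[i].tolist(),P))
    return out
E
python3 - <<'E'
from h import *
a=capture('scene');b=capture('side')
for t in ['lid_bar','lid_hinge','knob_top']:
    A=tip_of(a,t);B=tip_of(b,t)
    if A and B: print(t,tri(a,A[0]['centre'],b,B[0]['centre']))
for p in (a,b):
    for s,P in brass(p):
        if not(380<P[:,0].mean()<650 and abs(P[:,1].mean())<220): continue
        r=cv2.minAreaRect(P.astype(np.float32));print(s,np.round(r[0]),np.round(r[1]),round(r[2],1))
    for t in ['case','lid_bar','press','board']:
        q=trace(p,t)
        if q: print(t,q[0]['conf'],q[0]['rect'])
save(b,'side1.png',(290,120,430,360),3) if 0 else save(b,'side1.png',(250,130,430,350),3) if 0 else save(b,'side1.png',(240,130,440,280),4)
E
```

```text
lid_bar (array([ 391.3, -283. ,  118.9]), 10.7)
lid_hinge (array([ 592.1, -311.8,   53.4]), 3.3)
knob_top (array([572.5, 302. , 185.6]), 7.0)
[0, 134, 640, 228, 49052] [392.  17.] [1572. 1203.] 89.5
[333, 204, 10, 27, 154] [482.  80.] [ 29. 152.] 82.7
[278, 211, 10, 21, 129] [ 495. -101.] [ 29. 113.] 88.4
case 0.73 [218.2, 213.3, 80.7, 71.5]
lid_bar 0.91 [217.7, 205.9, 74.4, 56.6]
press 0.73 [411.8, 218.9, 78.2, 69.3]
board 0.62 [313.0, 220.4, 86.8, 39.6]
[342, 209, 29, 13, 154] [ 490. -102.] [106.  36.] 3.9
[325, 246, 43, 20, 246] [474.  82.] [ 37. 147.] 83.3
case 0.7 [368.3, 177.8, 69.2, 61.7]
lid_bar 0.66 [370.8, 164.6, 61.8, 38.9]
press 0.75 [296.0, 309.9, 76.2, 78.9]
board 0.72 [347.9, 241.8, 85.5, 73.7]
```

View pics/side1.png

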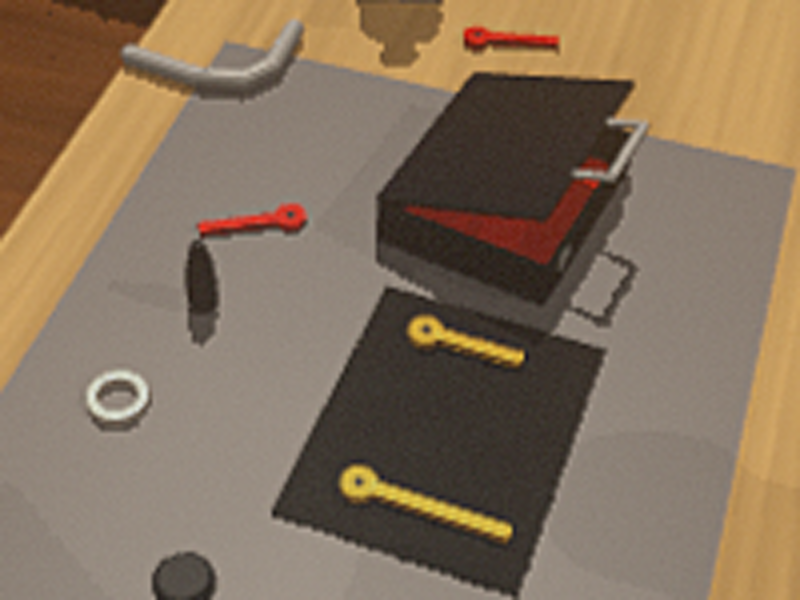

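The pad blanks measure ~147 mm at y≈+80 (long) and ~106 mm at y≈-101 (short), so the long and short blanks are present and the mid one is absent. In the crop, the lid is ajar with its bar at the case's right edge, and the red look-alikes lie off the pad.

```bash
cat > d.py <<'E'
import sys
from h import *
# d.py x y z yaw : shift in tool axes to TCP target
t=list(map(float,sys.argv[1:5]));p,M,o=Rt()
v=M.T@(np.array(t[:3])-p)/1000
yaw=o['tcp_rot'][2];s=-((t[3]-yaw+np.pi)%(2*np.pi)-np.pi)
print(v.round(4),round(s,4),'dist',np.linalg.norm(v).round(3),'yaw',round(yaw,4))
E
python3 d.py 420 100 420 2.3; python3 d.py 470 -150 420 1.43
```

```text
[-0.349  -0.2708 -0.0153] 0.4458 dist 0.442 yaw 2.7458
[-0.4915 -0.4822 -0.0153] 1.3158 dist 0.689 yaw 2.7458
```

```bash
python3 -m inch '[[-0.349,-0.271,-0.015,0.446,1],[-0.349,-0.271,-0.015,0.446,1],[-0.349,-0.271,-0.015,0.446,1],[-0.349,-0.271,-0.015,0.446,1],[-0.349,-0.271,-0.015,0.446,1],[-0.349,-0.271,-0.015,0.446,1],[-0.349,-0.271,-0.015,0.446,1],[-0.349,-0.271,-0.015,0.446,1]]'; python3 d.py 470 -150 420 1.43
```

```text
time: 2.87
tool_pos: [366.8, 192.6, 416.4]
tcp_rot: [3.141, 0.0, 2.3]
contact_force: [0.9, 0.8, -0.4]
grip_width: 92.0
finger_force: 0.0
[-0.3242 -0.1513 -0.0036] 0.8701 dist 0.358 yaw 2.3001
```

```bash
python3 -m inch '[[-0.324,-0.151,-0.004,0.87,1],[-0.324,-0.151,-0.004,0.87,1],[-0.324,-0.151,-0.004,0.87,1],[-0.324,-0.151,-0.004,0.87,1],[-0.324,-0.151,-0.004,0.87,1],[-0.324,-0.151,-0.004,0.87,1],[-0.324,-0.151,-0.004,0.87,1],[-0.324,-0.151,-0.004,0.87,1]]'; python3 - <<'E'
from h import *
p=capture('wrist');save(p,'w1.png',s=1.25);print(Rt()[0],np.array(p['pose']).round(2).tolist(),np.array(p['intrinsics']).round(1).tolist())
for t in ['lid_bar','lid_hinge']:print(t,tip_of(p,t)[:2])
E
```

```text
time: 3.53
tool_pos: [462.7, -126.9, 420.0]
tcp_rot: [3.141, -0.0, 1.423]
contact_force: [1.1, 0.8, 0.5]
grip_width: 91.9
finger_force: 0.0
[ 464.57688188 -132.74479878  419.81771636] [[0.99, -0.14, -0.04, 472.02], [-0.15, -0.95, -0.26, -56.67], [0.0, 0.26, -0.96, 399.88], [0.0, 0.0, 0.0, 1.0]] [[289.5, 0.0, 314.4], [0.0, 289.5, 202.1], [0.0, 0.0, 1.0]]
lid_bar [{'centre': [275.1, 331.1], 'conf': 0.73}]
lid_hinge [{'centre': [424.8, 295.1], 'conf': 0.61}]
```

View pics/w1.png

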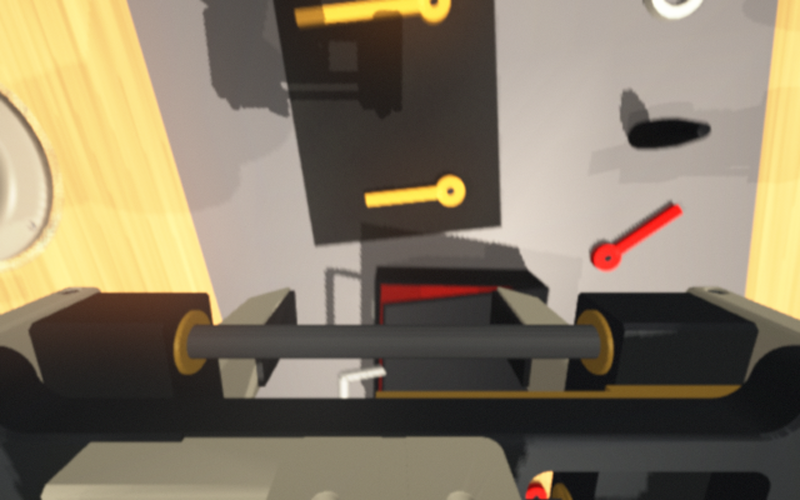

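The wrist picture shows both blanks in the upper half, the case half hidden by the gripper, and the bar corner at (280,300). I'll move on past the case so that it lies in the clear part of the view.

```bash
python3 d.py 450 -400 420 1.43;  python3 -m inch '[[-0.268,0.02,0,0,1],[-0.268,0.02,0,0,1],[-0.268,0.02,0,0,1],[-0.268,0.02,0,0,1],[-0.268,0.02,0,0,1],[-0.268,0.02,0,0,1],[-0.268,0.02,0,0,1],[-0.268,0.02,0,0,1]]'; python3 - <<'E'
from h import *
p=capture('wrist');save(p,'w2.png',s=1.25)
for t in ['lid_bar','lid_hinge']:
  for q in tip_of(p,t)[:2]:print(t,q, at(p,q['centre'],115 if t=='lid_bar' else 50))
E
```

```text
[-0.2718  0.0266 -0.0007] -0.0045 dist 0.273 yaw 1.4255
time: 4.35
tool_pos: [444.3, -395.5, 418.9]
tcp_rot: [-3.141, 0.0, 1.427]
contact_force: [-0.2, 1.2, 0.4]
grip_width: 91.9
finger_force: 0.0
lid_bar {'centre': [238.8, 74.5], 'conf': 0.59} [ 391.7 -273.2  115. ]
lid_hinge {'centre': [429.6, 89.0], 'conf': 0.74} [ 587.5 -307.1   50. ]
```

View pics/w2.png

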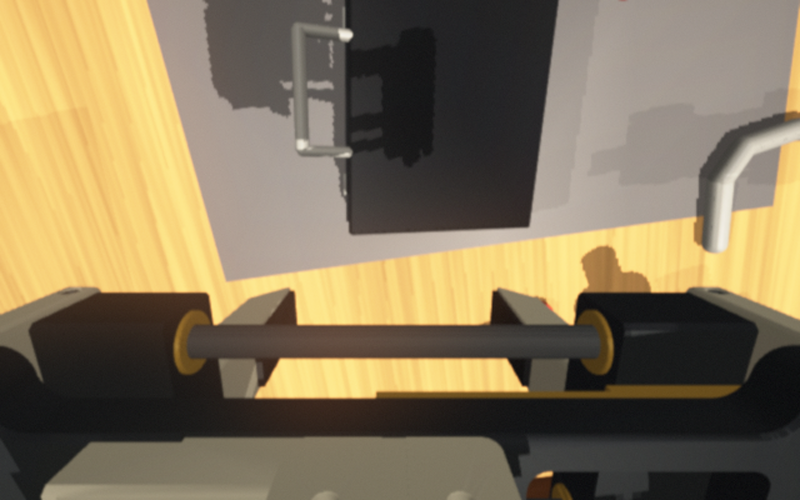

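The wrist picture shows the bar from (238,22) to (240,118) px (unscaled), the lid's near corner at (280,186) and the hinge corner at (424,181).

```bash
python3 - <<'E'
from h import *
p=capture('wrist')
for z in (112,118):print(z,at(p,(238.5,21.6),z),at(p,(240.4,118.),z))
print(at(p,(424,181),54),at(p,(280,185.6),108))
print(at(p,(445,0),54))
b=capture('side')
t=tip_of(p,'lid_bar'),tip_of(b,'lid_bar')
for q in t[1][:2]:print(tri(p,t[0][0]['centre'],b,q['centre']))
t=tip_of(p,'lid_hinge'),tip_of(b,'lid_hinge')
print(tri(p,t[0][0]['centre'],b,t[1][0]['centre']))
E
python3 d.py 392 -277 340 1.43
```

```text
112 [ 400.1 -225.7  112. ] [ 384.9 -305.9  112. ]
118 [ 401.2 -227.7  118. ] [ 386.4 -306.2  118. ]
[ 576.4 -406.1   54. ] [ 410.5 -376.9  108. ]
[ 606.1 -217.    54. ]
(array([ 393.5, -276.6,  130.3]), 4.8)
(array([ 591.3, -307.9,   53.5]), 12.1)
[ 0.1063 -0.0686  0.0801] 0.0012 dist 0.15 yaw 1.4312
```

```bash
python3 d.py 393 -272 320 1.40;  python3 -m inch '[[0.11,-0.068,0.05,0.031,0.22],[0.11,-0.068,0.1,0.031,0.22],[0.11,-0.068,0.1,0.031,0.22],[0.11,-0.068,0.1,0.031,0.22],[0.11,-0.068,0.1,0.031,0.22],[0.11,-0.068,0.1,0.031,0.22],[0.11,-0.068,0.1,0.031,0.22]]'; python3 d.py 393 -272 284 1.40; python3 - <<'E'
from h import *
p=capture('wrist');save(p,'w3.png',s=1.25)
b=capture('side');A=tip_of(p,'lid_bar');print(A[:1])
for q in tip_of(b,'lid_bar')[:2]: print(q)
save(b,'s2.png',(340,100,500,220),5)
E
```

```text
[ 0.1114 -0.0683  0.1001] 0.0312 dist 0.165 yaw 1.4312
time: 5.38
tool_pos: [393.6, -274.6, 320.6]
tcp_rot: [3.14, 0.001, 1.399]
contact_force: [0.8, 0.3, -0.4]
grip_width: 49.9
finger_force: 0.0
[ 0.0025 -0.0011  0.0366] -0.0005 dist 0.037 yaw 1.3995
[{'centre': [313.7, 233.3], 'conf': 0.66}]
{'centre': [399.2, 165.5], 'conf': 0.83}
```

View pics/w3.png

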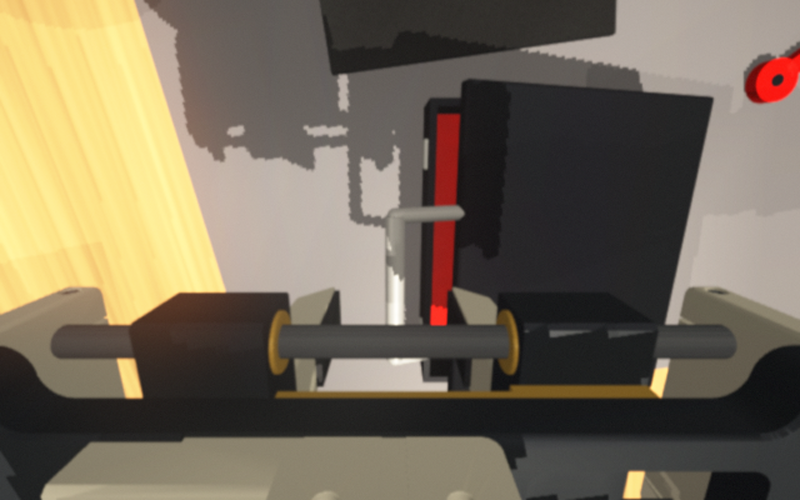

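The wrist picture shows the bar at column ~395 (scaled), midway between the fingers (340 and 450), and parallel to the pads. I'll let the fingers close to 20 mm, then go down.

```bash
python3 -m inch '[[0.002,0,0,0,0.22],[0.002,-0.001,0,0,0.22],[0.002,-0.001,0.01,0,0.22],[0.002,-0.001,0.02,0,0.22],[0.002,-0.001,0.03,0,0.22],[0.002,-0.001,0.037,0,0.22],[0.002,-0.001,0.037,0,0.22]]'; python3 -m inch '[[0,0,0,0,0],[0,0,0,0,0],[0,0,0,0,0],[0,0,0,0,0],[0,0,0,0,0]]';  python3 - <<'E'
from h import *
p=capture('wrist');print(tip_of(p,'lid_bar')[:1])
b=capture('side');save(b,'s3.png',(340,100,480,200),5)
E
```

```text
time: 6.17
tool_pos: [392.0, -272.1, 281.6]
tcp_rot: [-3.14, -0.001, 1.399]
contact_force: [-0.6, 0.4, 0.2]
grip_width: 20.0
finger_force: 0.0
time: 6.58
tool_pos: [394.0, -272.5, 283.4]
tcp_rot: [3.135, 0.001, 1.398]
contact_force: [10.4, 0.3, -7.7]
grip_width: 8.9
finger_force: 30.0
[{'centre': [313.6, 263.2], 'conf': 0.61}]
```

View pics/s3.png

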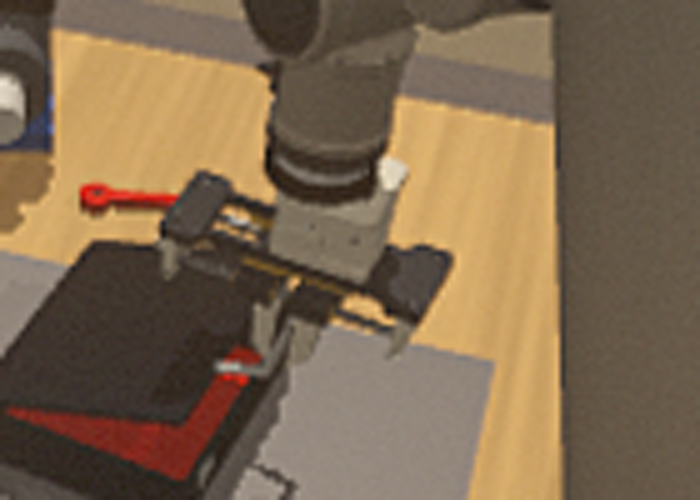

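Grip width is 8.9 mm at 30 N, and the picture shows the fingers on the bar. I'll swing the lid up along the arc about the hinge.

```bash
python3 -m inch '[[0,0.003,-0.008,0,0],[0,0.007,-0.017,0,0],[0,0.016,-0.034,0,0],[0,0.0255,-0.050,0,0],[0,0.037,-0.0655,0,0],[0,0.0495,-0.0796,0,0],[0,0.0634,-0.0924,0,0],[0,0.0784,-0.104,0,0]]'; python3 -c "
from h import *
b=capture('side');print(tip_of(b,'lid_bar')[:1],Rt()[0])"
```

```text
time: 7.4
tool_pos: [470.4, -285.9, 386.5]
tcp_rot: [3.141, 0.0, 1.399]
contact_force: [7.5, -4.6, -18.2]
grip_width: 9.0
finger_force: 30.0
[{'centre': [384.2, 136.7], 'conf': 0.89}] [ 471.64830752 -285.99389019  387.88812538]
```

```bash
python3 -m inch '[[0,0.016,-0.0102,0,0],[0,0.0327,-0.0189,0,0],[0,0.0502,-0.026,0,0],[0,0.0683,-0.0315,0,0],[0,0.0867,-0.0354,0,0],[0,0.1055,-0.0376,0,0],[0,0.1246,-0.0381,0,0],[0,0.1246,-0.0381,0,0]]'; python3 - <<'E'
from h import *
b=capture('side');save(b,'s4.png',(280,60,440,220),4)
print(tip_of(b,'lid_bar')[:1],tip_of(b,'lid_hinge')[:1])
a=capture('scene')
print(tip_of(a,'lid_bar')[:1])
try: print(tri(a,tip_of(a,'lid_bar')[0]['centre'],b,tip_of(b,'lid_bar')[0]['centre']))
except Exception as e: print(e)
E
```

```text
time: 8.17
tool_pos: [594.3, -307.4, 426.5]
tcp_rot: [3.137, 0.002, 1.399]
contact_force: [2.5, -1.3, 5.8]
grip_width: 8.9
finger_force: 30.0
[{'centre': [290.9, 385.7], 'conf': 0.65}] [{'centre': [348.7, 161.0], 'conf': 0.86}]
[{'centre': [206.3, 169.9], 'conf': 0.96}]
(array([508. ,  92.4, 125. ]), 843.1)
```

View pics/s4.png

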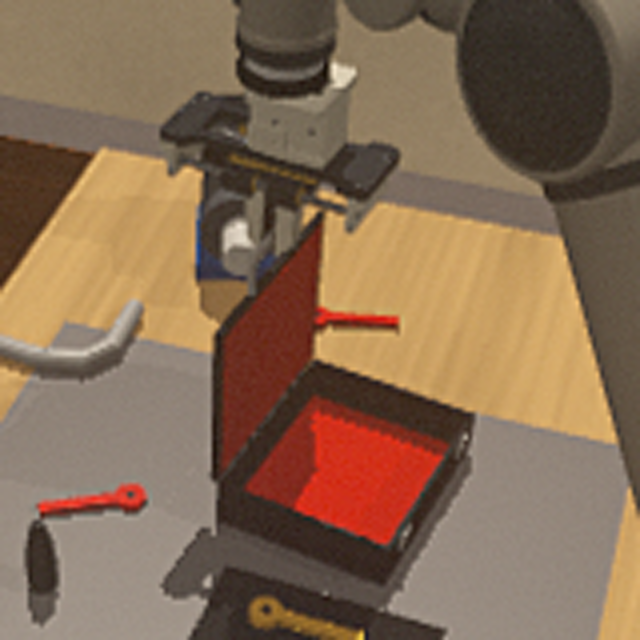

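The lid stands upright with its red lining facing the robot. I'll let go and lift clear.

```bash
python3 -m inch '[[0,0,0,0,0.5],[0,0,0,0,0.5],[0,0,0,0,0.5],[0,0,0,0,0.5],[0,0,-0.03,0,0.5],[0,0,-0.06,0,0.5],[0,0,-0.09,0,0.5],[0,0,-0.09,0,0.5]]'; python3 - <<'E'
from h import *
b=capture('side');print('hinge',tip_of(b,'lid_hinge')[:1])
a=capture('scene');A=tip_of(a,'lid_bar');B=tip_of(b,'lid_bar');print(A,B)
for x in A[:2]:
  for y in B[:2]: print(tri(a,x['centre'],b,y['centre']))
E
python3 d.py 420 -150 460 1.9
```

```text
time: 9.18
tool_pos: [591.8, -306.6, 521.8]
tcp_rot: [3.132, 0.004, 1.399]
contact_force: [1.0, -0.0, 1.4]
grip_width: 45.8
finger_force: 0.0
hinge [{'centre': [346.6, 163.8], 'conf': 0.77}]
[{'centre': [206.5, 170.3], 'conf': 0.6}] [{'centre': [349.8, 117.5], 'conf': 0.63}]
(array([ 590.8, -307.3,  262.5]), 9.9)
[ 0.1251 -0.1965  0.0538] -0.5012 dist 0.239 yaw 1.3988
```

```bash
python3 d.py 600 60 400 3.05; python3 -m inch '[[0.36,0,0.02,-0.9,0.6],[0.36,0,0.04,-0.9,0.6],[0.36,0,0.06,-0.9,0.6],[0.36,0,0.1,-0.9,0.6],[0.36,-0.05,0.12,-0.9,0.6],[0.36,-0.05,0.12,-0.9,0.6],[0.36,-0.05,0.12,-0.9,0.6],[0.36,-0.05,0.12,-0.9,0.6]]';python3 d.py 600 60 400 3.05
```

```text
[ 0.3628 -0.0549  0.1137] -1.6512 dist 0.384 yaw 1.3988
time: 10.1
tool_pos: [607.7, 7.3, 415.5]
tcp_rot: [-3.14, -0.002, 2.305]
contact_force: [0.7, -0.7, 0.9]
grip_width: 54.8
finger_force: 0.0
[0.0443 0.0296 0.0156] -0.7447 dist 0.056 yaw 2.3053
```

```bash
python3 -m inch '[[0.02,0.02,0.016,-0.745,0.5],[0.044,0.03,0.016,-0.745,0.5],[0.044,0.03,0.016,-0.745,0.5],[0.044,0.03,0.016,-0.745,0.5],[0.044,0.03,0.016,-0.745,0.5],[0.044,0.03,0.016,-0.745,0.5],[0.044,0.03,0.016,-0.745,0.5]]'
cat >> h.py <<'E'
def blanks(p,z=15):
    """(length, cup centre xy, end xy, yaw) for brass blobs seen; z height of top"""
    out=[]
    for s,P in brass(p,z):
        if len(P)<300: continue
        c=P.mean(0);u=np.linalg.svd(P-c,full_matrices=False)[2][0]
        t=(P-c)@u;w=(P-c)@np.array([-u[1],u[0]])
        if np.ptp(w[t>0])<np.ptp(w[t<0]): u=-u;t=-t;w=-w
        arm=t<np.percentile(t,50);k=np.polyfit(t[arm],w[arm],1)[0]
        u=u+k*np.array([-u[1],u[0]]);u/=np.linalg.norm(u);n=np.array([-u[1],u[0]]);t=(P-c)@u;w=(P-c)@n
        L=np.ptp(t);cup=c+u*(t.max()-15)+n*np.median(w[t<np.percentile(t,50)])
        out.append(dict(box=s,L=L.round(1),cup=cup.round(1),end=(c+u*t.min()).round(1),yaw=round(float(np.arctan2(u[1],u[0])),4),wid=np.ptp(w[t>t.max()-30]).round(1)))
    return out
E
python3 - <<'E'
from h import *
p=capture('wrist');save(p,'w4.png',s=1.25);print(Rt()[0])
for b in blanks(p): print(b)
for t in ['blank_long','knob_top','press','punch_tip']:print(t,tip_of(p,t)[:3])
E
```

```text
time: 10.68
tool_pos: [601.4, 58.4, 400.3]
tcp_rot: [-3.141, -0.003, 3.048]
contact_force: [1.0, -0.5, 0.7]
grip_width: 45.9
finger_force: 0.0
[601.4098431   58.31873844 400.46317642]
{'box': [309, 0, 28, 137, 2027], 'L': np.float64(146.7), 'cup': array([530.6,  75.2]), 'end': array([399.1,  81.8]), 'yaw': -0.0488, 'wid': np.float64(33.0)}
{'box': [161, 52, 36, 96, 1673], 'L': np.float64(107.9), 'cup': array([527.4, -98.5]), 'end': array([434.6, -95.2]), 'yaw': -0.0373, 'wid': np.float64(36.3)}
{'box': [222, 248, 17, 52, 489], 'L': np.float64(79.5), 'cup': array([740.3, -89.4]), 'end': array([685.5, -55. ]), 'yaw': -0.4754, 'wid': np.float64(24.3)}
{'box': [391, 249, 16, 51, 440], 'L': np.float64(78.1), 'cup': array([765.2, 177.7]), 'end': array([706., 155.]), 'yaw': 0.2804, 'wid': np.float64(22.3)}
{'box': [213, 309, 305, 9, 1798], 'L': np.float64(444.9), 'cup': array([822.4, 320.4]), 'end': array([ 785.5, -107.9]), 'yaw': 1.4872, 'wid': np.float64(13.8)}
blank_long [{'centre': [318.5, 123.1], 'conf': 0.88}]
knob_top [{'centre': [250.0, 89.8], 'conf': 0.63}]
press [{'centre': [493.4, 143.6], 'conf': 0.67}]
punch_tip [{'centre': [513.3, 148.1], 'conf': 0.68}]
```

View pics/w4.png

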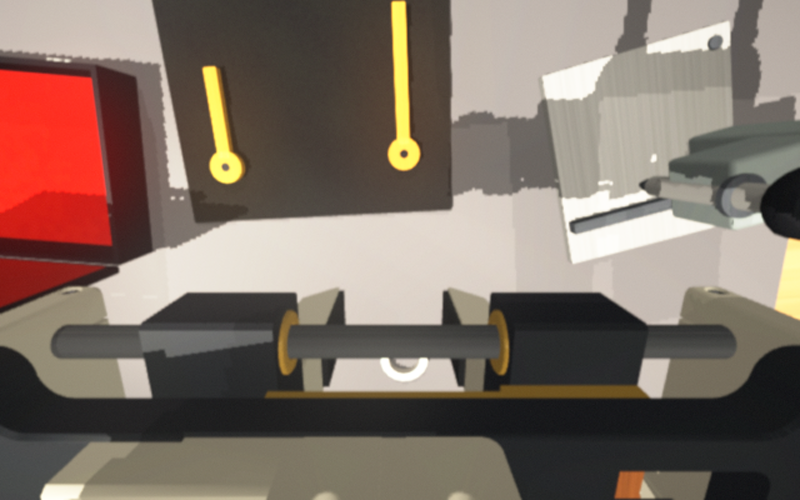

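The wrist view shows the long blank's dot at (322,123) px and the short one's at (181,133). The bed's corners are at (434,62), (456,210) and (584,18), the stop bar runs (459,182)-(534,163), and the punch tip is at (515,149).

```bash
python3 - <<'E'
from h import *
p=capture('wrist')
hs=cv2.cvtColor(p['color'],cv2.COLOR_RGB2GRAY)
for c,(u,v) in {'long':(322,123),'short':(181,133)}.items():
    w=hs[v-5:v+6,u-5:u+6];ys,xs=np.nonzero(w<w.min()+50);q=(u-5+xs.mean(),v-5+ys.mean());print(c,q,len(xs),at(p,q,15))
C={n:at(p,np.array(q)/1.25,12) for n,q in dict(A=(543,77),B=(570,262),C=(730,22)).items()}
print(C)
d=C['B']-C['A'];e=C['C']-C['A'];print(np.linalg.norm(d),np.linalg.norm(e),np.arctan2(d[1],d[0]),np.arctan2(-e[0],e[1]))
th=np.arctan2(d[1],d[0]);M=np.array([[np.cos(th),-np.sin(th)],[np.sin(th),np.cos(th)]])
print('O from A',C['A'][:2]-M@[-120,-65],'from B',C['B'][:2]-M@[70,-65],'from C',C['C'][:2]-M@[-120,105])
print('tip',at(p,(515,149.6),34), 'bar', at(p,np.array((575,227))/1.25,26),at(p,np.array((665,200))/1.25,26))
a=capture('scene');b=capture('side')
A=tip_of(a,'knob_top')[0]['centre'];B=tip_of(b,'knob_top')[0]['centre'];print(A,B,at(a,A,185),at(b,B,185))
q=tip_of(p,'punch_tip');print([at(p,x['centre'],34) for x in q])
E
```

```text
long (np.float64(322.2173913043478), np.float64(121.91304347826087)) 23 [529.7  75.3  15. ]
short (np.float64(179.91304347826087), np.float64(133.56521739130434)) 23 [ 525.8 -100.4   15. ]
{'A': array([475.3, 212.1,  12. ]), 'B': array([659.6, 242. ,  12. ]), 'C': array([446.7, 379.3,  12. ])}
186.70966766613884 169.6284174305709 0.16083418450654477 0.16941304388961845
O from A [583.34207544 295.47811424] from B [580.09420801 294.95119489] from C [581.96616118 294.87212759]
tip [584.2 299.   34. ] bar [618.5 239.3  26. ] [600.3 326.   26. ]
[416.2, 183.8] [286.3, 274.1] [574.4 294.9 185. ] [575.8 295.4 185. ]
[array([581. , 296.5,  34. ])]
```

```bash
python3 d.py 454.8 79 240 3.093; python3 -m inch '[[0.04,0.01,0.04,-0.045,0.4],[0.08,0.02,0.08,-0.045,0.4],[0.11,0.03,0.12,-0.045,0.4],[0.144,0.034,0.16,-0.045,0.4],[0.144,0.034,0.16,-0.045,0.4],[0.144,0.034,0.16,-0.045,0.4]]'; python3 d.py 454.8 79 185 3.093
```

```text
[0.1482 0.0062 0.1617] -0.0497 dist 0.219 yaw 3.0433
time: 11.73
tool_pos: [456.2, 106.9, 237.6]
tcp_rot: [-3.141, -0.011, 3.089]
contact_force: [-1.3, 0.1, 0.0]
grip_width: 36.7
finger_force: 0.0
[-0.0006 -0.0279  0.0527] -0.0036 dist 0.06 yaw 3.0894
```

```bash
python3 -m inch '[[0,-0.028,0,-0.003,0.4],[0,-0.028,0.01,-0.003,0.4],[0,-0.028,0.025,-0.003,0.4],[0,-0.028,0.04,-0.003,0.4],[0,-0.028,0.052,-0.003,0.4],[0,-0.028,0.052,-0.003,0.4],[0,-0.028,0.052,-0.003,0.4]]'; python3 d.py 454.8 79 185 3.093
```

```text
time: 12.32
tool_pos: [460.2, 78.2, 189.5]
tcp_rot: [3.142, -0.001, 3.092]
contact_force: [-0.4, -0.5, 1.0]
grip_width: 36.7
finger_force: 0.0
[0.0054 0.0006 0.0045] -0.0015 dist 0.007 yaw 3.0915
```

```bash
python3 -m inch '[[0.005,0.001,0.003,0,0.4],[0.005,0.001,0.004,0,0.4],[0.005,0.001,0.004,0,0],[0.005,0.001,0.004,0,0],[0.005,0.001,0.004,0,0],[0.005,0.001,0.004,0,0],[0.005,0.001,0.004,0,0],[0.005,0.001,0.004,0,0]]'; python3 d.py 454.8 79 185 3.093
```

```text
time: 12.98
tool_pos: [455.4, 79.4, 185.9]
tcp_rot: [3.141, 0.001, 3.092]
contact_force: [-0.3, 0.2, 3.9]
grip_width: 11.7
finger_force: 30.0
[ 0.0006 -0.0005  0.0009] -0.0013 dist 0.001 yaw 3.0917
```

```bash
python3 -m inch '[[0,0,-0.01,0,0],[0,0,-0.025,0,0],[0,0,-0.045,0,0],[0,0,-0.045,0,0]]'; python3 d.py 458.7 274.9 225 3.307
```

```text
time: 13.32
tool_pos: [456.1, 79.5, 233.0]
tcp_rot: [3.141, 0.004, 3.092]
contact_force: [0.4, -0.3, -1.1]
grip_width: 11.5
finger_force: 30.0
[0.0071 0.1953 0.0081] -0.2151 dist 0.196 yaw 3.0919
```

```bash
python3 -m inch '[[0.007,0.03,0,-0.1,0],[0.007,0.06,0,-0.215,0],[0.007,0.09,0,-0.215,0],[0.007,0.12,0,-0.215,0],[0.007,0.155,0,-0.215,0],[0.007,0.185,0,-0.215,0],[0.007,0.195,0,-0.215,0],[0.007,0.195,0,-0.215,0]]'; python3 d.py 458.7 274.9 196 3.307; python3 -c "
from h import *
b=capture('side');save(b,'s5.png',(230,220,390,340),5)"
```

```text
time: 13.98
tool_pos: [457.5, 276.6, 229.7]
tcp_rot: [3.141, -0.0, -2.973]
contact_force: [0.3, 0.0, -1.4]
grip_width: 11.6
finger_force: 30.0
[-0.0009 -0.0019  0.0337] 0.003 dist 0.034 yaw -2.9732
```

View pics/s5.png

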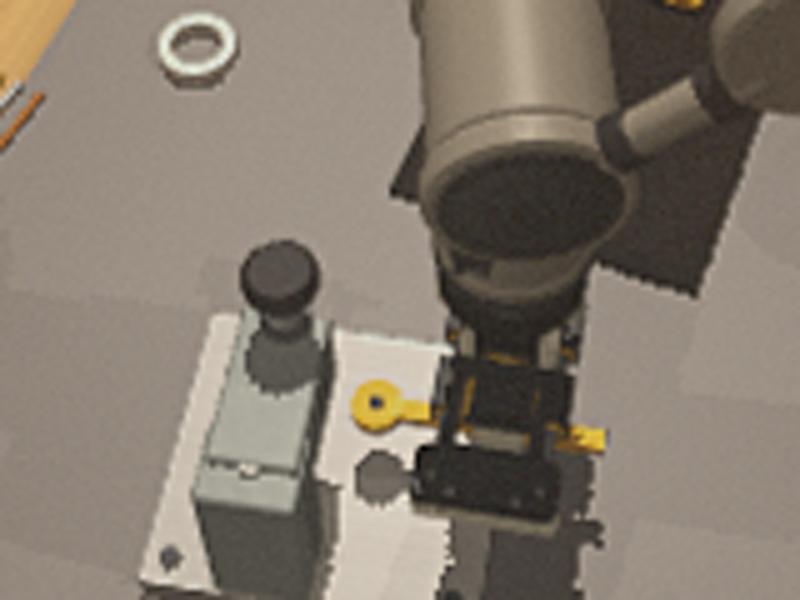

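The side picture shows the blank held level, cup at (377,405) in the crop, in front of the press head. I'll lower it to the bed.

```bash
python3 -m inch '[[-0.001,-0.002,0.01,0.003,0],[-0.001,-0.002,0.02,0.003,0],[-0.001,-0.002,0.028,0.003,0],[-0.001,-0.002,0.032,0.003,0],[-0.001,-0.002,0.035,0.003,0],[-0.001,-0.002,0.036,0.003,0],[-0.001,-0.002,0.0365,0.003,0],[-0.001,-0.002,0.0365,0.003,0]]'
```

```text
time: 14.7
tool_pos: [459.4, 272.7, 194.3]
tcp_rot: [3.141, 0.0, -2.98]
contact_force: [0.4, -0.3, -1.4]
grip_width: 11.3
finger_force: 30.0
```

```bash
python3 -m inch '[[-0.01,0,0,0,0],[-0.02,0,0,0,0],[-0.03,0,0,0,0],[-0.04,0,0,0,0],[-0.047,0,0,0,0],[-0.05,0,0,0,0],[-0.05,0,0,0,0]]';python3 d.py 508.0 283.1 193.5 3.307
```

```text
time: 15.28
tool_pos: [509.0, 280.9, 194.3]
tcp_rot: [3.141, 0.001, -2.98]
contact_force: [-1.1, -0.0, -1.6]
grip_width: 11.9
finger_force: 30.0
[0.0007 0.0024 0.0008] -0.0034 dist 0.003 yaw -2.9796
```

```bash
python3 -m inch '[[0,0.0024,0.0,-0.003,0],[-0.003,0.0024,0.0005,-0.003,0],[-0.005,0.0024,0.0005,-0.003,0],[-0.005,0.0024,0.0005,-0.003,0]]';python3 -m inch '[[-0.0015,0,0,0,0],[-0.0015,0,0,0,0]]';python3 -m inch '[[-0.0015,0,0,0,0],[-0.0015,0,0,0,0]]';python3 -m inch '[[-0.0015,0,0,0,0],[-0.0015,0,0,0,0]]'
```

```text
time: 15.62
tool_pos: [512.9, 284.1, 193.5]
tcp_rot: [-3.142, -0.001, -2.976]
contact_force: [-0.8, 0.6, -2.1]
grip_width: 11.5
finger_force: 30.0
time: 15.78
tool_pos: [513.6, 284.1, 193.1]
tcp_rot: [-3.141, -0.004, -2.976]
contact_force: [-5.1, -1.1, -1.2]
grip_width: 11.4
finger_force: 30.0
time: 15.95
tool_pos: [514.2, 284.3, 192.9]
tcp_rot: [-3.141, -0.007, -2.976]
contact_force: [-8.2, -1.5, 1.8]
grip_width: 11.7
finger_force: 30.0
time: 16.12
tool_pos: [514.7, 284.4, 192.9]
tcp_rot: [-3.14, -0.01, -2.975]
contact_force: [-15.1, -1.8, 5.9]
grip_width: 11.3
finger_force: 30.0
```

Contact with the stop came at about x=513.3, so the aligned TCP is near x=505.4. I'll back off 8 mm from contact, release, rise, and check.

```bash
python3 -m inch '[[0.006,0,0,0,0],[0.012,0,0,0,0],[0.012,0,0,0,0],[0.012,0,0,0,0]]'; python3 d.py 505.4 282.8 193 3.307
```

```text
time: 16.45
tool_pos: [505.8, 282.8, 193.9]
tcp_rot: [3.141, 0.001, -2.976]
contact_force: [0.2, -0.2, -2.3]
grip_width: 11.6
finger_force: 30.0
[0.0004 0.0001 0.0009] -0.0001 dist 0.001 yaw -2.9763
```

```bash
python3 -m inch '[[0,0,0.001,0,0],[0,0,0.001,0,0.2],[0,0,0.001,0,0.25],[0,0,0.001,0,0.25],[0,0,-0.02,0,0.25],[0,0,-0.06,0,0.25],[0,0,-0.10,0,0.25],[0,0,-0.147,0,0.25]]'; python3 d.py 610 140 345 3.14
```

```text
time: 17.12
tool_pos: [505.5, 282.6, 336.5]
tcp_rot: [-3.141, -0.001, -2.977]
contact_force: [2.0, 0.2, -0.0]
grip_width: 22.6
finger_force: 0.0
[-0.0796 -0.1578 -0.0085] 0.1667 dist 0.177 yaw -2.9765
```

```bash
python3 -m inch '[[0,-0.04,-0.008,0.08,0.25],[0,-0.08,-0.008,0.167,0.25],[-0.03,-0.12,-0.008,0.167,0.25],[-0.06,-0.158,-0.008,0.167,0.25],[-0.08,-0.158,-0.008,0.167,0.25],[-0.08,-0.158,-0.008,0.167,0.25],[-0.08,-0.158,-0.008,0.167,0.25]]'; python3 - <<'E'
from h import *
p=capture('wrist');save(p,'w5.png',(320,0,640,240),2.5);print(Rt()[0])
for t in ['blank_long','punch_tip','knob_top']:
  print(t,[(q,at(p,q['centre'],22 if 'bl' in t else 34 if 'tip' in t else 185)) for q in tip_of(p,t)[:2]])
for b in blanks(p,22): print(b)
E
```

```text
time: 17.7
tool_pos: [611.6, 139.0, 342.6]
tcp_rot: [3.141, -0.0, 3.138]
contact_force: [-0.7, 0.0, 1.0]
grip_width: 22.9
finger_force: 0.0
[610.66142246 139.80617221 342.72573524]
blank_long [({'centre': [458.8, 161.8], 'conf': 0.8}, array([579.4, 289.2,  22. ]))]
punch_tip [({'centre': [473.6, 163.4], 'conf': 0.86}, array([579.5, 298.2,  34. ]))]
knob_top [({'centre': [634.3, 200.3], 'conf': 0.76}, array([577.4, 296.8, 185. ]))]
{'box': [54, 8, 47, 119, 2747], 'L': np.float64(104.2), 'cup': array([526.9, -91.3]), 'end': array([437.7, -88.8]), 'yaw': -0.0319, 'wid': np.float64(37.5)}
{'box': [447, 22, 32, 155, 2560], 'L': np.float64(144.5), 'cup': array([579.5, 293. ]), 'end': array([451.7, 272.1]), 'yaw': 0.1603, 'wid': np.float64(32.0)}
{'box': [264, 248, 10, 52, 326], 'L': np.float64(65.4), 'cup': array([724.8,  80.2]), 'end': array([675.8,  91.8]), 'yaw': -0.1902, 'wid': np.float64(12.7)}
{'box': [169, 308, 306, 10, 1995], 'L': np.float64(367.8), 'cup': array([762.2, 316.1]), 'end': array([761.6, -36.7]), 'yaw': 1.5726, 'wid': np.float64(12.7)}
{'box': [453, 376, 63, 24, 389], 'L': np.float64(78.9), 'cup': array([877.4, 383.6]), 'end': array([873.3, 319.7]), 'yaw': 1.5661, 'wid': np.float64(37.7)}
```

View pics/w5.png

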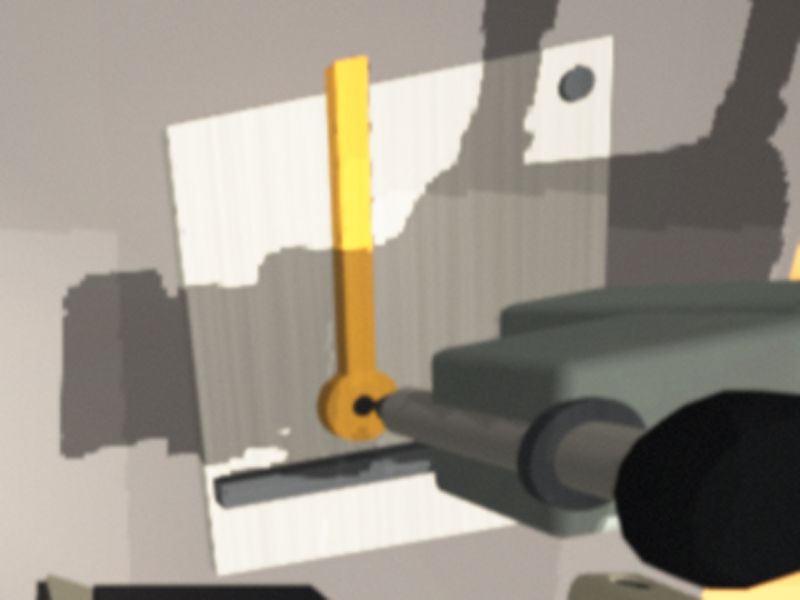

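The dot is at crop (364,405), i.e. full px (465.6,162). The narrow punch end is at crop ~(377,406), i.e. (470.8,162.4). I'll turn both into positions at their own heights.

```bash
python3 - <<'E'
from h import *
p=capture('wrist')
print('dot',at(p,(465.6,162),22),'tip',at(p,(470.8,162.4),34), at(p,(472,163),34))
X=[579.5,294.5,22];print(proj(p,X), proj(p,[579.5,294.5,34]))
for u,v in [(168,127),(612,37),(218,573)]: print(at(p,(320+u/2.5,v/2.5),12))
E
```

```text
dot [577.3 298.5  22. ] tip [576.2 297.5  34. ] [576.8 298.8  34. ]
[461.4 164.1] [467.3 165.7]
[470.1 212.5  12. ]
[439.4 378.8  12. ]
[655.3 247.4  12. ]
```

Dot and tip agree within about 1-2 mm. I'll rise, shut the fingers and press the knob.

```bash
python3 d.py 578.5 297 385 3.307; python3 -m inch '[[0,0,-0.02,0,0],[0,0,-0.042,0,0],[0.01,0.03,-0.042,-0.08,0],[0.02,0.07,-0.042,-0.16,0],[0.032,0.11,-0.042,-0.166,0],[0.032,0.14,-0.042,-0.166,0],[0.032,0.157,-0.042,-0.166,0],[0.032,0.157,-0.042,-0.166,0]]'; python3 d.py 578.5 297 366 3.307
```

```text
[ 0.0314  0.1561 -0.0413] -0.1658 dist 0.164 yaw 3.1412
time: 18.62
tool_pos: [577.1, 301.4, 385.6]
tcp_rot: [3.14, 0.001, -2.972]
contact_force: [-0.4, -0.2, -0.1]
grip_width: 0.2
finger_force: 0.0
[-0.0006 -0.0046  0.0196] 0.0043 dist 0.02 yaw -2.9719
```

```bash
python3 -m inch '[[0,-0.004,0.01,0,0],[0,-0.004,0.018,0,0],[0,-0.004,0.022,0,0],[0,-0.004,0.026,0,0],[0,-0.004,0.030,0,0],[0,-0.004,0.032,0,0]]';python3 -m inch '[[0,0,0.001,0,0],[0,0,0.002,0,0],[0,0,0.0025,0,0],[0,0,0.0025,0,0]]'
```

```text
time: 19.12
tool_pos: [579.5, 292.0, 353.2]
tcp_rot: [-3.141, -0.001, -2.979]
contact_force: [-3.7, -3.0, 6.5]
grip_width: 0.7
finger_force: 3.1
time: 19.45
tool_pos: [579.4, 292.0, 351.4]
tcp_rot: [-3.141, -0.001, -2.979]
contact_force: [-4.7, -3.1, 6.2]
grip_width: 0.4
finger_force: 3.3
```

```bash
python3 -m inch '[[0,0.003,0.001,0,0],[0,0.003,0.002,0,0],[0,0.003,0.003,0,0],[0,0.003,0.003,0,0]]';python3 -m inch '[[0,0,0.001,0,0],[0,0,0.002,0,0],[0,0,0.002,0,0],[0,0,0.002,0,0]]'
```

```text
time: 19.78
tool_pos: [579.3, 294.2, 350.8]
tcp_rot: [-3.139, 0.002, -2.979]
contact_force: [-6.4, -7.2, 16.9]
grip_width: 0.4
finger_force: 8.5
time: 20.12
tool_pos: [579.2, 294.1, 350.5]
tcp_rot: [-3.14, 0.004, -2.979]
contact_force: [-8.8, -8.6, 25.1]
grip_width: 0.4
finger_force: 12.4
```

The force rises steeply at z≈351 (12 mm travel), so the punch is bearing on the blank. Rise and fetch the blank.

```bash
python3 -m inch '[[0,0,-0.02,0,0.1],[0,0,-0.05,0,0.3],[0,0,-0.05,0,0.3],[0,0,-0.05,0,0.3]]'; python3 d.py 505.6 282.8 225 3.307; python3 - <<'E'
from h import *
b=capture('side')
for q in blanks(b,22): print(q['L'],q['cup'],q['end'])
print([(s,P.mean(0)) for s,P in brass(b,22) if s[4]>80 and abs(P.mean(0)[1])<330 and P.mean(0)[0]<650])
E
```

```text
time: 20.45
tool_pos: [579.6, 295.5, 397.6]
tcp_rot: [3.141, 0.004, -2.978]
contact_force: [0.3, 0.2, -0.7]
grip_width: 22.4
finger_force: 0.0
[ 0.0758 -0.0006  0.1723] -0.0023 dist 0.188 yaw -2.9785
373.3 [ 822.2 -397.1] [ 876.6 -751.2]
260.0 [ 639.7 -634.8] [ 426.3 -755.4]
663.7 [-196.2 -731.6] [-225.6  -83.6]
891.7 [ 30.2 378.1] [ 215.9 -479. ]
808.4 [829.1 662.7] [ 856.6 -133.4]
[([393, 164, 206, 236, 22993], array([ 60.54101248, 152.30083939])), ([342, 209, 29, 13, 161], array([491.80807453, -92.48447205])), ([295, 303, 39, 10, 162], array([507.14753086, 283.73148148]))]
```

```bash
python3 -m inch '[[0.04,0,0,0,0.35],[0.076,0,0,0,0.35],[0.076,0,0.04,-0.002,0.35],[0.076,0,0.08,-0.002,0.35],[0.076,0,0.12,-0.002,0.35],[0.076,0,0.16,-0.002,0.35],[0.076,0,0.172,-0.002,0.35],[0.076,0,0.172,-0.002,0.35]]'; python3 d.py 505.6 282.8 193.5 3.307
```

```text
time: 21.17
tool_pos: [502.3, 282.6, 218.3]
tcp_rot: [-3.139, -0.011, -2.976]
contact_force: [0.4, 0.2, 0.9]
grip_width: 32.1
finger_force: 0.0
[-0.0036 -0.0003  0.0248] 0.0003 dist 0.025 yaw -2.9759
```

```bash
python3 -m inch '[[-0.002,0,0.015,0,0.35],[-0.002,0,0.03,0,0.35],[-0.002,0,0.03,0,0.35],[-0.002,0,0.03,0,0.2],[-0.002,0,0.03,0,0],[-0.002,0,0.03,0,0],[-0.002,0,0.03,0,0],[-0.002,0,0.03,0,0]]'; python3 d.py 505.6 282.8 193.5 3.307
```

```text
time: 21.83
tool_pos: [506.4, 284.1, 195.1]
tcp_rot: [3.141, 0.002, -2.976]
contact_force: [0.2, -0.8, 6.3]
grip_width: 11.4
finger_force: 30.0
[ 0.001  -0.0011  0.0016] 0.0007 dist 0.002 yaw -2.9755
```

```bash
python3 -m inch '[[0.01,0,0,0,0],[0.03,0,0,0,0],[0.05,0,0,0,0],[0.065,0,-0.005,0,0],[0.065,0,-0.02,0,0],[0.065,0,-0.05,0,0],[0.065,0,-0.085,0,0],[0.065,0,-0.085,0,0]]'; python3 d.py 480 20 280 2.97; python3 - <<'E'
from h import *
b=capture('side');save(b,'s6.png',(240,110,440,260),4)
for u,v in [(318,360),(473,412),(217,490)]: print('rim',at(b,(280+u/4,60+v/4),50))
E
```

```text
time: 22.5
tool_pos: [443.3, 274.1, 284.8]
tcp_rot: [3.139, 0.01, -2.975]
contact_force: [1.5, 0.5, -2.1]
grip_width: 11.3
finger_force: 30.0
[ 0.006  -0.2567  0.0041] 0.3381 dist 0.257 yaw -2.9751
rim [ 565.3 -408.    50. ]
rim [ 400.7 -382.4   50. ]
rim [ 603.5 -195.9   50. ]
```

View pics/s6.png

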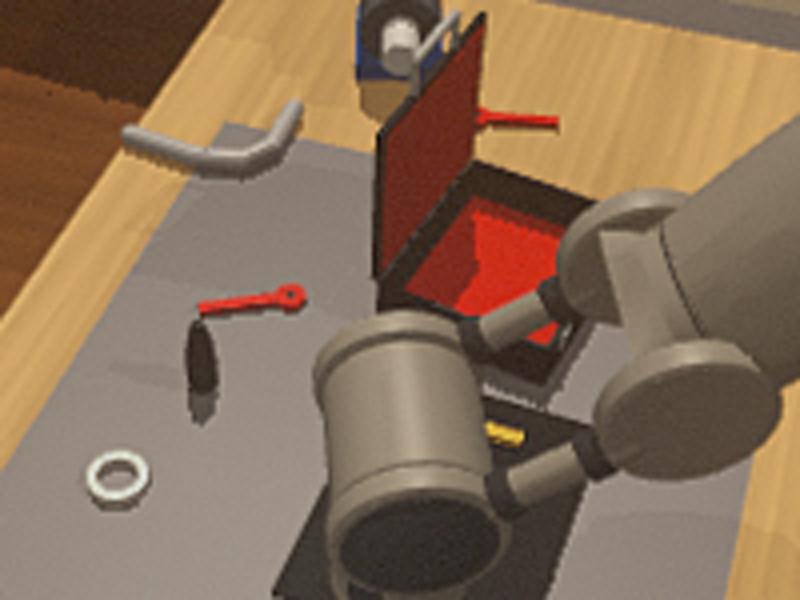

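The crop shows the lid still upright, the case open, the bystanders untouched, and the short blank still on the pad. The case's rim corners give a centre of (503,-291) and yaw -0.17. Carry the blank over.

```bash
python3 -m inch '[[0.006,-0.03,0,0.1,0],[0.006,-0.065,0,0.2,0],[0.006,-0.1,0,0.3,0],[0.006,-0.135,0,0.338,0],[0.006,-0.17,0,0.338,0],[0.006,-0.205,0,0.338,0],[0.006,-0.24,0,0.338,0],[0.006,-0.257,0,0.338,0]]'; python3 d.py 491.5 -243.5 280 2.97;
```

```text
time: 23.22
tool_pos: [478.6, 15.7, 277.9]
tcp_rot: [-3.141, -0.001, 2.968]
contact_force: [0.5, -0.0, -2.7]
grip_width: 11.4
finger_force: 30.0
[-0.0575 -0.253  -0.002 ] -0.0023 dist 0.259 yaw 2.9677
```

```bash
python3 -m inch '[[-0.008,-0.03,0,0,0],[-0.015,-0.065,0,0,0],[-0.022,-0.1,0,0,0],[-0.03,-0.135,0,0,0],[-0.038,-0.17,0,0,0],[-0.046,-0.205,0,0,0],[-0.055,-0.24,0,0,0],[-0.0575,-0.253,0,0,0]]'; python3 -c "
from h import *
b=capture('side');save(b,'s7.png',(300,80,440,200),5)"; python3 d.py 491.5 -243.5 189 2.97
```

```text
time: 23.88
tool_pos: [491.8, -244.4, 277.8]
tcp_rot: [-3.14, 0.0, 2.967]
contact_force: [0.0, 0.2, -1.5]
grip_width: 11.5
finger_force: 30.0
[0.0004 0.0014 0.0887] -0.0039 dist 0.089 yaw 2.9661
```

View pics/s7.png

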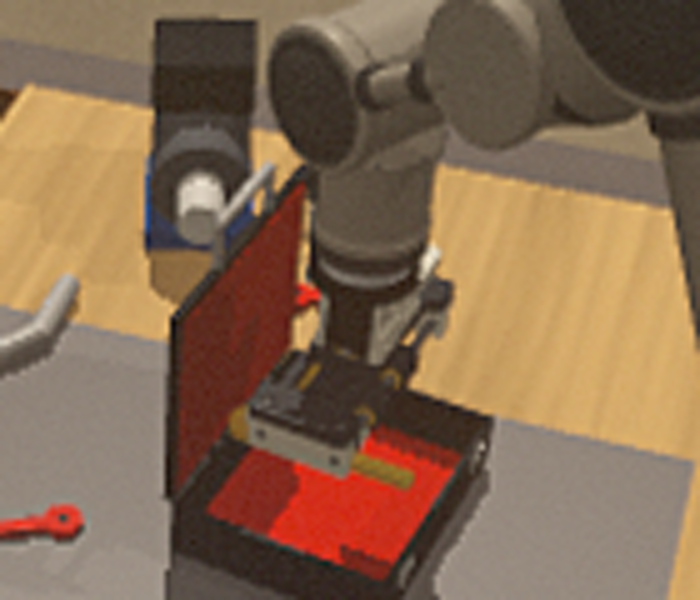

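The blank hangs over the case between the walls. Lower it and release.

```bash
python3 -m inch '[[0,0.001,0.02,0,0],[0,0.001,0.04,0,0],[0,0.001,0.06,0,0],[0,0.001,0.075,0,0],[0,0.001,0.085,0,0],[0,0.001,0.089,0,0],[0,0.001,0.089,0,0]]';python3 -m inch '[[0,0,0.001,0,0],[0,0,0.001,0,0.2],[0,0,0.001,0,0.25],[0,0,0.001,0,0.25],[0,0,-0.02,0,0.25],[0,0,-0.06,0,0.25],[0,0,-0.1,0,0.25],[0,0,-0.14,0,0.25]]'; python3 d.py 600 -100 360 3.1
```

```text
time: 24.52
tool_pos: [491.9, -238.5, 189.1]
tcp_rot: [3.14, -0.002, 2.97]
contact_force: [0.5, 0.1, -1.3]
grip_width: 11.5
finger_force: 30.0
time: 25.18
tool_pos: [491.9, -239.2, 331.7]
tcp_rot: [3.141, -0.0, 2.97]
contact_force: [1.2, -0.2, 0.5]
grip_width: 22.8
finger_force: 0.0
[-0.0827  0.1556 -0.0283] -0.1304 dist 0.178 yaw 2.9696
```

```bash
python3 -m inch '[[0.01,0.04,-0.03,-0.1,0.4],[0.01,0.08,-0.03,-0.13,0.4],[0.01,0.12,-0.03,-0.13,0.4],[-0.02,0.16,-0.03,-0.13,0.4],[-0.06,0.19,-0.03,-0.13,0.4],[-0.09,0.2,-0.03,-0.13,0.4],[-0.09,0.2,-0.03,-0.13,0.4],[-0.09,0.2,-0.03,-0.13,0.4]]'; python3 - <<'E'
from h import *
p=capture('wrist');print(Rt()[0])
for b in blanks(p): print(b)
hs=cv2.cvtColor(p['color'],cv2.COLOR_RGB2GRAY)
for q in tip_of(p,'blank_short')[:2]:
    u,v=map(int,q['centre']);w=hs[v-6:v+7,u-6:u+7];ys,xs=np.nonzero(w<w.min()+40);c=(u-6+xs.mean(),v-6+ys.mean());print(q,c,len(xs),at(p,c,15))
E
```

```text
time: 25.85
tool_pos: [616.9, -56.1, 359.4]
tcp_rot: [3.141, 0.001, 3.102]
contact_force: [-0.9, -0.4, -0.1]
grip_width: 36.7
finger_force: 0.0
[615.48901152 -56.91639113 359.37150143]
{'box': [254, 8, 32, 114, 2019], 'L': np.float64(106.9), 'cup': array([526.8, -99.8]), 'end': array([435. , -96.5]), 'yaw': -0.0362, 'wid': np.float64(33.2)}
{'box': [122, 16, 31, 146, 2236], 'L': np.float64(144.5), 'cup': array([ 563.9, -252.3]), 'end': array([ 437. , -226.6]), 'yaw': -0.1931, 'wid': np.float64(32.8)}
{'box': [239, 248, 14, 52, 438], 'L': np.float64(71.1), 'cup': array([ 741.5, -158.1]), 'end': array([ 690.1, -135.2]), 'yaw': -0.3454, 'wid': np.float64(19.1)}
{'box': [377, 248, 14, 52, 424], 'L': np.float64(71.4), 'cup': array([749.4,  36. ]), 'end': array([695.9,  18. ]), 'yaw': 0.2591, 'wid': np.float64(18.7)}
{'box': [194, 308, 307, 11, 2289], 'L': np.float64(398.8), 'cup': array([794.7, 164.3]), 'end': array([ 780.2, -219.2]), 'yaw': 1.537, 'wid': np.float64(15.2)}
{'centre': [270.5, 108.2], 'conf': 0.98} (np.float64(269.2), np.float64(105.33333333333333)) 30 [ 525.6 -100.2   15. ]
```

The long blank lies in the case and the short one is still at its place, 107 mm long. Fetch it, same grip distance.

```bash
python3 d.py 451.3 -97.3 240 3.1056; python3 -m inch '[[0.04,0,0.02,0,0.4],[0.08,-0.02,0.05,0,0.4],[0.12,-0.03,0.08,0,0.4],[0.15,-0.03,0.11,0,0.4],[0.165,-0.03,0.12,0,0.4],[0.165,-0.03,0.12,0,0.4],[0.165,-0.03,0.12,0,0.4]]'; python3 d.py 451.3 -97.3 185 3.1056
```

```text
[ 0.1615 -0.0465  0.1197] -0.0053 dist 0.206 yaw 3.1003
time: 26.53
tool_pos: [445.6, -80.8, 239.0]
tcp_rot: [3.14, -0.005, 3.097]
contact_force: [0.3, 0.5, -0.1]
grip_width: 36.4
finger_force: 0.0
[-0.0067 -0.0163  0.054 ] -0.0082 dist 0.057 yaw 3.0974
```

```bash
python3 -m inch '[[-0.006,-0.015,0,-0.008,0.4],[-0.006,-0.016,0.01,-0.008,0.4],[-0.006,-0.016,0.025,-0.008,0.4],[-0.006,-0.016,0.04,-0.008,0.4],[-0.006,-0.016,0.052,-0.008,0.4],[-0.006,-0.016,0.053,-0.008,0.4],[-0.006,-0.016,0.053,-0.008,0.4]]'; python3 d.py 451.3 -97.3 185 3.1056
```

```text
time: 27.12
tool_pos: [454.9, -97.4, 187.5]
tcp_rot: [-3.141, 0.001, 3.107]
contact_force: [-0.5, 1.2, 0.4]
grip_width: 36.6
finger_force: 0.0
[ 0.0036 -0.      0.0025] 0.0017 dist 0.004 yaw 3.1073
```

```bash
python3 -m inch '[[0.003,0,0.002,0,0.4],[0.003,0,0.002,0,0.2],[0.003,0,0.002,0,0],[0.003,0,0.002,0,0],[0.003,0,0.002,0,0],[0.003,0,0.002,0,0],[0.003,0,0.002,0,0]]'; python3 d.py 451.3 -97.3 185 3.1056;python3 -m inch '[[0,0,-0.01,0,0],[0,0,-0.025,0,0],[0,0,-0.045,0,0],[0,0,-0.05,0,0]]'; python3 d.py 458 80 235 3.2;python3 d.py 458 274 230 3.307
```

```text
time: 27.7
tool_pos: [451.4, -96.9, 185.2]
tcp_rot: [-3.141, 0.001, 3.108]
contact_force: [-1.0, -0.5, 5.6]
grip_width: 11.8
finger_force: 30.0
[ 0.0001 -0.0004  0.0002] 0.0022 dist 0.0 yaw 3.1078
time: 28.03
tool_pos: [451.8, -97.0, 236.7]
tcp_rot: [-3.141, 0.003, 3.108]
contact_force: [0.9, -0.0, -1.3]
grip_width: 11.5
finger_force: 30.0
[-0.0003  0.1771  0.0015] -0.0921 dist 0.177 yaw 3.1079
[0.0063 0.371  0.0063] -0.1991 dist 0.371 yaw 3.1079
```

```bash
python3 -m inch '[[0,0.03,0,-0.05,0],[0,0.065,0,-0.1,0],[0,0.1,0,-0.15,0],[0.001,0.135,0,-0.199,0],[0.002,0.17,0,-0.199,0],[0.003,0.205,0,-0.199,0],[0.004,0.24,0,-0.199,0],[0.004,0.26,0,-0.199,0]]'; python3 d.py 456.3 274.5 225 3.307
```

```text
time: 28.7
tool_pos: [455.4, 166.1, 234.2]
tcp_rot: [3.141, -0.0, -2.975]
contact_force: [-0.0, 0.1, -0.4]
grip_width: 11.5
finger_force: 30.0
[-0.0189  0.1067  0.0093] 0.0016 dist 0.109 yaw -2.9746
```

```bash
python3 -m inch '[[-0.006,0.03,0,0.001,0],[-0.012,0.06,0,0.001,0],[-0.017,0.09,0.003,0.001,0],[-0.019,0.105,0.006,0.001,0],[-0.019,0.105,0.009,0.001,0],[-0.019,0.105,0.009,0.001,0]]'; python3 d.py 456.3 274.5 194 3.307; python3 - <<'E'
from h import *
b=capture('side')
print([(s,P.mean(0)) for s,P in brass(b,25) if s[4]>60 and P.mean(0)[1]>200 and 400<P.mean(0)[0]<650])
E
```

```text
time: 29.2
tool_pos: [456.8, 270.3, 224.5]
tcp_rot: [-3.141, -0.002, -2.975]
contact_force: [-0.5, 0.9, -2.1]
grip_width: 11.7
finger_force: 30.0
[-0.0003  0.0043  0.0304] 0.0009 dist 0.031 yaw -2.9753
[([302, 295, 17, 10, 104], array([529.35576923, 268.34519231]))]
```

```bash
python3 -m inch '[[0,0.003,0.01,0,0],[0,0.003,0.018,0,0],[0,0.003,0.024,0,0],[0,0.003,0.028,0,0],[0,0.003,0.030,0,0],[0,0.003,0.030,0,0]]'; python3 d.py 456.3 274.5 194 3.307
```

```text
time: 29.75
tool_pos: [457.0, 272.5, 195.2]
tcp_rot: [-3.141, -0.001, -2.978]
contact_force: [0.3, 0.4, -1.7]
grip_width: 11.4
finger_force: 30.0
[0.0004 0.0021 0.0012] -0.0017 dist 0.002 yaw -2.9778
```

```bash
python3 -m inch '[[-0.01,0.002,0.001,-0.002,0],[-0.02,0.002,0.001,-0.002,0],[-0.03,0.002,0.001,-0.002,0],[-0.04,0.002,0.001,-0.002,0],[-0.048,0.002,0.001,-0.002,0],[-0.0495,0.002,0.001,-0.002,0],[-0.0495,0.002,0.001,-0.002,0]]'; python3 d.py 505.6 282.8 193.5 3.307
```

```text
time: 30.33
tool_pos: [505.8, 282.8, 194.9]
tcp_rot: [3.141, 0.0, -2.976]
contact_force: [-0.1, 0.2, -1.0]
grip_width: 11.6
finger_force: 30.0
[0.0002 0.     0.0014] 0.0004 dist 0.001 yaw -2.9757
```

```bash
python3 -m inch '[[0,0,0.0015,0,0],[0,0,0.002,0,0.2],[0,0,0.002,0,0.25],[0,0,0.002,0,0.25],[0,0,-0.02,0,0.25],[0,0,-0.06,0,0.25],[0,0,-0.10,0,0.25],[0,0,-0.147,0,0.25]]'; python3 -m inch '[[0,-0.04,-0.008,0.08,0.25],[0,-0.08,-0.008,0.167,0.25],[-0.03,-0.12,-0.008,0.167,0.25],[-0.06,-0.158,-0.008,0.167,0.25],[-0.08,-0.158,-0.008,0.167,0.25],[-0.08,-0.158,-0.008,0.167,0.25],[-0.08,-0.158,-0.008,0.167,0.25]]'; python3 - <<'E'
from h import *
p=capture('wrist');save(p,'w6.png',(400,90,560,210),5);print(Rt()[0])
for t in ['blank_short','punch_tip']:
  print(t,[(q,at(p,q['centre'],22 if 'bl' in t else 34)) for q in tip_of(p,t)[:2]])
E
```

```text
time: 31.0
tool_pos: [505.0, 282.8, 337.8]
tcp_rot: [-3.141, -0.001, -2.975]
contact_force: [2.3, 0.6, -0.2]
grip_width: 22.9
finger_force: 0.0
time: 31.58
tool_pos: [611.3, 139.3, 343.9]
tcp_rot: [3.141, -0.001, 3.139]
contact_force: [-0.2, 0.4, -0.1]
grip_width: 23.0
finger_force: 0.0
[610.39388019 140.14971217 343.98301736]
blank_short [({'centre': [459.1, 159.1], 'conf': 0.67}, array([576.2, 290.1,  22. ])), ({'centre': [471.6, 163.0], 'conf': 0.16}, array([580.3, 303.6,  22. ]))]
punch_tip [({'centre': [471.6, 165.4], 'conf': 0.58}, array([581.1, 297.5,  34. ]))]
```

View pics/w6.png

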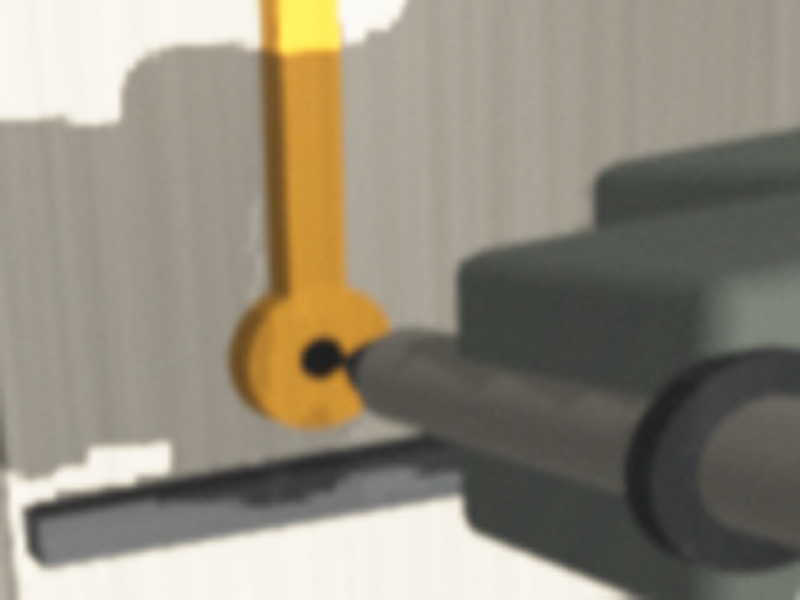

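The dot is at (464.2,161.4) and the punch end at ~(469.6,162.1), where exact alignment would put it at (470.1,163.0), so it is within 1 mm. Press as before.

```bash
python3 -m inch '[[0,0,-0.02,0,0],[0,0,-0.042,0,0],[0.01,0.03,-0.042,-0.08,0],[0.02,0.07,-0.042,-0.16,0],[0.032,0.11,-0.042,-0.166,0],[0.032,0.14,-0.042,-0.166,0],[0.032,0.156,-0.042,-0.166,0],[0.032,0.156,-0.042,-0.166,0]]'; python3 -m inch '[[0,0,0,0,0],[0,0,0,0,0]]';python3 d.py 578.5 297 368 3.307
```

```text
time: 32.4
tool_pos: [576.9, 300.2, 386.7]
tcp_rot: [3.141, 0.0, -2.971]
contact_force: [-0.8, -0.7, -0.3]
grip_width: 0.5
finger_force: 0.0
time: 32.57
tool_pos: [578.6, 295.6, 386.5]
tcp_rot: [-3.141, -0.0, -2.976]
contact_force: [0.0, -0.7, -0.1]
grip_width: 0.0
finger_force: 0.0
[-0.0002  0.0014  0.0185] -0.0003 dist 0.019 yaw -2.9765
```

```bash
python3 -m inch '[[0,0.001,0.01,0,0],[0,0.001,0.018,0,0],[0,0.001,0.022,0,0],[0,0.001,0.027,0,0],[0,0.001,0.032,0,0],[0,0.001,0.036,0,0],[0,0.001,0.037,0,0],[0,0.001,0.037,0,0]]';python3 -m inch '[[0,0,0.001,0,0],[0,0,0.002,0,0],[0,0,0.002,0,0],[0,0,0.002,0,0]]';python3 -m inch '[[0,0,0.001,0,0],[0,0,0.002,0,0],[0,0,0.002,0,0],[0,0,0.002,0,0]]'
```

```text
time: 33.23
tool_pos: [578.4, 296.4, 351.0]
tcp_rot: [-3.14, 0.0, -2.977]
contact_force: [-4.1, -4.9, 11.7]
grip_width: 0.3
finger_force: 5.6
time: 33.57
tool_pos: [578.2, 296.3, 350.8]
tcp_rot: [-3.141, 0.002, -2.977]
contact_force: [-8.6, -6.7, 19.4]
grip_width: 0.2
finger_force: 9.6
time: 33.9
tool_pos: [578.0, 296.3, 350.4]
tcp_rot: [-3.141, 0.003, -2.977]
contact_force: [-10.3, -7.8, 27.4]
grip_width: -0.1
finger_force: 13.6
```

Bearing again at z≈351 with 27 N. Rise and fetch.

```bash
python3 -m inch '[[0,0,-0.02,0,0.1],[0,0,-0.05,0,0.35],[0,0,-0.05,0,0.35],[0.04,0,-0.05,0,0.35],[0.074,0,-0.05,0,0.35],[0.074,0,-0.02,0,0.35],[0.074,0,0.02,0,0.35],[0.074,0,0.06,0,0.35]]'; python3 d.py 505.6 282.8 194 3.307
```

```text
time: 34.57
tool_pos: [505.2, 285.1, 285.5]
tcp_rot: [3.14, 0.004, -2.976]
contact_force: [0.6, -0.3, 0.2]
grip_width: 31.8
finger_force: 0.0
[ 0.0004 -0.0024  0.0915] -0.0001 dist 0.092 yaw -2.9763
```

```bash
python3 -m inch '[[0,-0.002,0.03,0,0.35],[0,-0.002,0.06,0,0.35],[0,-0.002,0.08,0,0.35],[0,-0.002,0.09,0,0.35],[0,-0.002,0.09,0,0.35],[0,-0.002,0.09,0,0.2]]';python3 -m inch '[[0,0,0,0,0],[0,0,0,0,0],[0,0,0,0,0],[0,0,0,0,0],[0,0,0,0,0]]'; python3 -m inch '[[0.01,0,0,0,0],[0.03,0,0,0,0],[0.05,0,0,0,0],[0.065,0,-0.005,0,0],[0.065,0,-0.02,0,0],[0.065,0,-0.05,0,0],[0.065,0,-0.085,0,0],[0.065,0,-0.085,0,0]]';python3 d.py 480 20 280 2.97
```

```text
time: 35.07
tool_pos: [506.2, 283.2, 195.7]
tcp_rot: [3.141, 0.0, -2.977]
contact_force: [0.1, 0.6, 0.1]
grip_width: 28.7
finger_force: 0.0
time: 35.48
tool_pos: [506.3, 283.3, 197.0]
tcp_rot: [3.141, 0.003, -2.976]
contact_force: [-0.0, -0.9, 6.0]
grip_width: 11.0
finger_force: 30.0
time: 36.15
tool_pos: [443.1, 273.2, 286.5]
tcp_rot: [3.139, 0.01, -2.976]
contact_force: [1.4, 0.5, -0.6]
grip_width: 11.1
finger_force: 30.0
[ 0.0054 -0.2559  0.0058] 0.3371 dist 0.256 yaw -2.9761
```

```bash
python3 -m inch '[[0.006,-0.03,0,0.1,0],[0.006,-0.065,0,0.2,0],[0.006,-0.1,0,0.3,0],[0.006,-0.135,0,0.337,0],[0.006,-0.17,0,0.337,0],[0.006,-0.205,0,0.337,0],[0.006,-0.24,0,0.337,0],[0.006,-0.256,0,0.337,0]]'; python3 d.py 477.8 -322.2 283 2.97;
```

```text
time: 36.82
tool_pos: [478.3, 15.7, 280.5]
tcp_rot: [-3.141, 0.001, 2.968]
contact_force: [0.2, 0.5, -1.4]
grip_width: 11.1
finger_force: 30.0
[-0.058  -0.3329 -0.0022] -0.0023 dist 0.338 yaw 2.9677
```

```bash
python3 -m inch '[[-0.006,-0.04,0,0,0],[-0.013,-0.08,0,0,0],[-0.02,-0.12,0,0,0],[-0.028,-0.16,0,0,0],[-0.035,-0.2,0,0,0],[-0.042,-0.24,0,0,0],[-0.05,-0.28,0,0,0],[-0.058,-0.32,0,0,0]]'; python3 -m inch '[[0,-0.01,0,0,0],[0,-0.013,0,0,0],[0,-0.013,0,0,0]]';python3 d.py 477.8 -322.2 190 2.97; python3 -c "
from h import *
print([(q['L'],q['cup'],q['yaw']) for q in blanks(capture('side'),50) if q['L']<200])
b=capture('side');print([(s,P.mean(0)) for s,P in brass(b,80) if s[4]>30 and P.mean(0)[1]<-150 and 400<P.mean(0)[0]<650])"
```

```text
time: 37.48
tool_pos: [479.8, -308.2, 280.3]
tcp_rot: [3.141, -0.0, 2.97]
contact_force: [1.2, 0.3, -1.0]
grip_width: 11.2
finger_force: 30.0
time: 37.73
tool_pos: [477.6, -319.2, 279.9]
tcp_rot: [3.141, -0.001, 2.968]
contact_force: [1.5, -0.5, -1.7]
grip_width: 10.8
finger_force: 30.0
[-0.0008 -0.003   0.0899] -0.0017 dist 0.09 yaw 2.9683
[]
[([350, 106, 24, 32, 422], array([ 593.78767773, -567.88981043])), ([345, 179, 34, 16, 134], array([ 500.7380597 , -177.02089552]))]
```

```bash
python3 -m inch '[[0,0,0.02,0,0],[0,0,0.04,0,0],[0,0,0.06,0,0],[0,0,0.075,0,0],[0,0,0.085,0,0],[0,0,0.088,0,0],[0,0,0.088,0,0]]';python3 -m inch '[[0,0,0.001,0,0],[0,0,0.001,0,0.2],[0,0,0.001,0,0.25],[0,0,0.001,0,0.25],[0,0,-0.02,0,0.25],[0,0,-0.06,0,0.25],[0,0,-0.1,0,0.25],[0,0,-0.14,0,0.25]]'; python3 d.py 560 -100 440 2.2;python3 -c "
from h import *
b=capture('side');save(b,'s8.png',(300,80,440,200),5)"
```

```text
time: 38.42
tool_pos: [478.4, -318.0, 192.2]
tcp_rot: [3.141, -0.001, 2.971]
contact_force: [0.1, 0.6, -1.5]
grip_width: 11.2
finger_force: 30.0
time: 39.08
tool_pos: [477.8, -319.0, 334.4]
tcp_rot: [3.141, -0.0, 2.97]
contact_force: [0.2, -1.4, -0.2]
grip_width: 23.3
finger_force: 0.0
[-0.0434  0.2298 -0.1055] 0.7695 dist 0.257 yaw 2.9695
```

The picture budget is used up, so from here I measure only. Next: rise and turn for the lid.

```bash
python3 -m inch '[[0,0,-0.04,0.1,0.4],[0,0,-0.08,0.2,0.4],[0,0,-0.12,0.3,0.4],[0,0,-0.16,0.4,0.4],[0,0,-0.19,0.52,0.4],[0,0,-0.19,0.64,0.4],[0,0,-0.19,0.76,0.4],[0,0,-0.19,0.8,0.4]]'; python3 d.py 592.5 -307 520 1.40; python3 - <<'E'
from h import *
for n in ('side','wrist'):
    b=capture(n)
    for s,P in brass(b,15):
        if s[4]>40 and -420<P.mean(0)[1]<0 and 400<P.mean(0)[0]<620:
            r=cv2.minAreaRect(P.astype(np.float32));print(n,s,P.mean(0).round(),P.min(0),P.max(0))
    for t in ('blank_long','blank_short'): print(t,[(round(q['conf'],2),at(b,q['centre'],5)) for q in tip_of(b,t)[:3]])
E
```

```text
time: 39.8
tool_pos: [477.9, -318.9, 523.5]
tcp_rot: [3.141, 0.002, 2.163]
contact_force: [0.2, 0.5, -0.7]
grip_width: 36.6
finger_force: 0.0
[-0.0541  0.1017  0.0037] 0.7634 dist 0.115 yaw 2.1634
side [354, 167, 25, 12, 101] [ 517. -323.] [ 463.1 -346.6] [ 564.9 -304.9]
side [345, 179, 34, 16, 131] [ 514. -240.] [ 441.2 -267. ] [ 578.7 -221.1]
blank_long [(0.57, array([ 562.4, -243.2,    5. ]))]
blank_short [(0.67, array([ 703.3, -186.7,    5. ])), (0.55, array([ 551.6, -322.3,    5. ])), (0.44, array([ 588.7, -510.4,    5. ]))]
wrist [324, 104, 65, 68, 758] [ 512. -243.] [ 437.  -265.6] [ 578.2 -223.7]
wrist [306, 158, 47, 46, 530] [ 516. -326.] [ 461.  -345.8] [ 563.5 -310.1]
blank_long [(0.56, array([ 564. , -254.8,    5. ]))]
blank_short [(0.64, array([ 549. , -335.4,    5. ])), (0.47, array([ 599.1, -521.9,    5. ]))]
```

Both blanks lie flat in the case. Now over the upright bar.

```bash
python3 -m inch '[[-0.01,0.02,0,0.12,0.4],[-0.02,0.04,0,0.24,0.4],[-0.03,0.06,0,0.36,0.4],[-0.04,0.08,0,0.48,0.4],[-0.05,0.1,0,0.6,0.4],[-0.054,0.102,0,0.72,0.4],[-0.054,0.102,0,0.763,0.4],[-0.054,0.102,0,0.763,0.4]]'; python3 - <<'E'
from h import *
a=capture('scene');b=capture('side');A=tip_of(a,'lid_bar');B=tip_of(b,'lid_bar');print(A,B)
for x in A[:2]:
  for y in B[:2]: print(tri(a,x['centre'],b,y['centre']))
E
python3 d.py 592.5 -307.3 428 1.40
```

```text
time: 40.77
tool_pos: [593.5, -306.1, 521.6]
tcp_rot: [-3.141, -0.0, 1.407]
contact_force: [-0.3, -0.5, 0.5]
grip_width: 36.4
finger_force: 0.0
[{'centre': [405.0, 235.5], 'conf': 0.18}] [{'centre': [350.2, 118.4], 'conf': 0.83}]
(array([672.2,  64.1, 311.3]), 468.9)
[-0.0011  0.0001  0.0947] 0.0082 dist 0.095 yaw 1.4082
```

```bash
python3 -m inch '[[-0.001,0,0.03,0.008,0.4],[-0.001,0,0.06,0.008,0.4],[-0.001,0,0.08,0.008,0.4],[-0.001,0,0.09,0.008,0.4],[-0.001,0,0.093,0.008,0.4],[-0.001,0,0.093,0.008,0.4]]';python3 -m inch '[[0,0,0,0,0.2],[0,0,0,0,0],[0,0,0,0,0],[0,0,0,0,0],[0,0,0,0,0],[0,0,0,0,0]]'
```

```text
time: 41.47
tool_pos: [592.6, -307.3, 429.7]
tcp_rot: [3.142, -0.0, 1.399]
contact_force: [0.1, 0.5, 1.1]
grip_width: 36.7
finger_force: 0.0
time: 41.97
tool_pos: [592.7, -307.1, 430.2]
tcp_rot: [3.141, 0.0, 1.399]
contact_force: [0.0, -0.1, 1.9]
grip_width: 8.9
finger_force: 30.0
```

```bash
python3 -m inch '[[0,-0.0191,0.0005,0,0],[0,-0.0379,0.0027,0,0],[0,-0.0563,0.0066,0,0],[0,-0.0744,0.0121,0,0],[0,-0.0919,0.0192,0,0],[0,-0.1087,0.0279,0,0],[0,-0.1246,0.0381,0,0],[0,-0.1396,0.0496,0,0]]'; python3 -m inch '[[0,-0.0139,0.0128,0,0],[0,-0.0265,0.0269,0,0],[0,-0.0379,0.042,0,0],[0,-0.0478,0.0581,0,0],[0,-0.0563,0.0749,0,0],[0,-0.0632,0.0926,0,0],[0,-0.0684,0.1107,0,0],[0,-0.0721,0.1292,0,0]]'; python3 -m inch '[[0,0,0,0,0]]'
```

```text
time: 42.63
tool_pos: [454.9, -282.8, 380.7]
tcp_rot: [3.138, 0.0, 1.399]
contact_force: [4.5, -0.2, 1.1]
grip_width: 9.0
finger_force: 30.0
time: 43.3
tool_pos: [384.5, -270.6, 250.7]
tcp_rot: [3.138, 0.0, 1.398]
contact_force: [8.0, 2.6, 1.5]
grip_width: 8.8
finger_force: 30.0
time: 43.38
tool_pos: [384.4, -270.8, 248.8]
tcp_rot: [3.14, -0.001, 1.398]
contact_force: [5.8, 1.8, -4.4]
grip_width: 9.1
finger_force: 30.0
```

```bash
python3 -m inch '[[0,-0.001,0.006,0,0],[0,-0.002,0.012,0,0],[0,-0.0023,0.018,0,0],[0,-0.0023,0.023,0,0],[0,-0.0023,0.025,0,0],[0,-0.0023,0.025,0,0]]'; python3 -m inch '[[0,0,0.002,0,0],[0,0,0.003,0,0],[0,0,0.003,0,0]]'
```

```text
time: 43.88
tool_pos: [382.6, -270.4, 225.7]
tcp_rot: [3.139, -0.0, 1.398]
contact_force: [5.8, 2.3, -3.0]
grip_width: 8.5
finger_force: 30.0
time: 44.13
tool_pos: [382.6, -270.3, 225.0]
tcp_rot: [3.139, 0.001, 1.399]
contact_force: [-1.0, 7.2, 22.3]
grip_width: 8.9
finger_force: 30.0
```

```bash
python3 -m inch '[[0,0,0.0015,0,0],[0,0,0.0015,0,0]]'; python3 -m inch '[[0,0,-0.001,0,0.1],[0,0,-0.002,0,0.2],[0,0,-0.002,0,0.22],[0,0,-0.002,0,0.22],[0,0,-0.02,0,0.22],[0,0,-0.05,0,0.22],[0,0,-0.09,0,0.22],[0,0,-0.13,0,0.22]]'; python3 d.py 420 60 380 1.6
```

```text
time: 44.3
tool_pos: [382.5, -270.3, 224.5]
tcp_rot: [3.138, 0.001, 1.399]
contact_force: [-3.2, 8.6, 33.9]
grip_width: 8.9
finger_force: 30.0
time: 44.97
tool_pos: [381.5, -270.4, 351.7]
tcp_rot: [-3.139, -0.002, 1.399]
contact_force: [1.8, -1.1, -0.9]
grip_width: 20.4
finger_force: 0.0
[ 0.3321 -0.0187 -0.0277] -0.2014 dist 0.334 yaw 1.3986
```

Move clear and check the lid by measurement.

```bash
python3 -m inch '[[0.04,0,-0.03,0,0.22],[0.08,0,-0.03,0,0.22],[0.12,0,-0.03,0,0.22],[0.16,0,-0.03,0,0.22],[0.2,0,-0.03,0,0.22],[0.2,0,-0.03,0,0.22]]'; python3 - <<'E'
from h import *
a=capture('scene');b=capture('side');print(get_obs()['contact_force'])
A=tip_of(a,'lid_bar');B=tip_of(b,'lid_bar');print(A,B)
if A and B: print(tri(a,A[0]['centre'],b,B[0]['centre']))
for n,z in ((0,54),(.1,75)): 
  u=210*np.cos(n);X=[590-u*.985,-308+u*.17,50+210*np.sin(n)+4];print(n,proj(a,X),proj(b,X))
for t in ['mouthpiece','tape','oil']: print(t,[(round(q['conf'],2),at(b,q['centre'],0)) for q in tip_of(b,t)[:2]])
hs=cv2.cvtColor(b['color'],cv2.COLOR_RGB2HSV);m=cv2.inRange(hs,(0,150,90),(8,255,255))|cv2.inRange(hs,(172,150,90),(179,255,255))
x0,y0=map(int,proj(b,[503,-291,30]));print('red near case',cv2.countNonZero(m[y0-25:y0+25,x0-35:x0+45]))
E
```

```text
time: 45.47
tool_pos: [416.1, -67.7, 381.0]
tcp_rot: [-3.141, -0.003, 1.405]
contact_force: [-0.2, 0.5, -0.8]
grip_width: 20.3
finger_force: 0.0
[-0.82769687 -0.68158918  0.72914559]
[{'centre': [233.9, 193.6], 'conf': 0.93}] [{'centre': [394.8, 179.9], 'conf': 0.86}]
(array([ 393.5, -262.6,   65.8]), 7.8)
0 [230.7 194.2] [397.1 182. ]
0.1 [230.1 189.1] [397.6 177.8]
mouthpiece [(0.52, array([728., -77.,   0.]))]
tape [(0.64, array([756.2,  44.4,  -0. ]))]
oil [(0.55, array([492.9, 494.6,   0. ]))]
red near case 0
```

The measured lid angle is about 0.01 (scene) to 0.05 (side) rad. I'll make sure with a light push on the bar with shut fingers.

```bash
python3 -m inch '[[-0.04,0,0,0,0],[-0.08,0,0,0,0],[-0.12,0,0,0,0],[-0.16,0,0,0,0],[-0.2,0,0.03,0,0],[-0.2,0,0.06,0,0],[-0.2,0,0.1,0,0],[-0.2,0,0.13,0,0]]'; python3 d.py 383 -271 238 1.4
```

```text
time: 46.48
tool_pos: [380.2, -272.2, 248.7]
tcp_rot: [-3.14, -0.001, 1.394]
contact_force: [0.5, 0.0, -0.8]
grip_width: 0.4
finger_force: 0.0
[0.0017 0.0025 0.0107] -0.0059 dist 0.011 yaw 1.3941
```

```bash
python3 -m inch '[[0.001,0.002,0.005,0,0],[0.001,0.002,0.01,0,0],[0.001,0.002,0.012,0,0],[0.001,0.002,0.012,0,0]]';python3 -m inch '[[0,0,0.001,0,0],[0,0,0.003,0,0],[0,0,0.004,0,0],[0,0,0.004,0,0]]'
```

```text
time: 46.82
tool_pos: [384.4, -270.4, 240.4]
tcp_rot: [3.14, 0.001, 1.399]
contact_force: [0.1, 0.2, -0.9]
grip_width: 0.5
finger_force: 0.0
time: 47.15
tool_pos: [384.4, -270.1, 236.9]
tcp_rot: [3.139, 0.002, 1.399]
contact_force: [-1.4, 1.4, 10.1]
grip_width: 0.3
finger_force: 5.3
```

The bar's top is at 59 mm, exactly where the shut position puts it. Withdraw and hand in.

```bash
python3 -m inch '[[0,0,-0.03,0,0],[0,0,-0.07,0,0],[0.03,0,-0.1,0,0],[0.06,0,-0.13,0,0],[0.06,0,-0.13,0,0],[0.06,0,-0.13,0,0]]'; python3 -c "
from plant import *
print(close_job())"
```

```text
time: 47.65
tool_pos: [394.5, -209.6, 367.4]
tcp_rot: [3.137, 0.002, 1.401]
contact_force: [-0.7, -0.3, -1.2]
grip_width: 0.5
finger_force: 0.0
the job is handed in; nothing more can be done
None
```

The job is handed in at 47.7 s with no verdict returned: only the long and short blanks were there, and by my measurements both were punched on the mark and lie in the case, the lid is shut, and I saw no sign that any bystander moved.

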